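# Close up a row of nesting beakers on a bench cradle

## Task

Lay the full-size beaker that is lying on the bench onto the two rails of the wire cradle, behind the beakers already there and with its mouth towards them, and let go of it while it is still clear of them. Then push the row together along the rails until all four beakers are nested one inside another, each fully home, with the stack up against the cradle's end hoop. Do not lift the beakers that are already on the rails, and leave the small beaker, the bottle and the flask where they are.

Things in the scene. Friction and masses are not known exactly. Their poses are not given: they have to be found in the camera images.
- rack: Fixed steel wire cradle. Two parallel rails of 8 mm rod run along its y axis, centre lines at x = -12 and +12 mm, 18 mm above the bench, from y = -235 (open end) to +199 mm. Cross bars and feet below the rails: 14 mm high, 100 mm wide. Origin: on the bench, mid-way between the rails. A lone beaker on the rails: half-way point 47 mm, base face centre 41 mm above the bench, mouth tipped up 0.13 rad.
- rack_hoop (a point): Middle of the cradle's end hoop at y = +195 mm: an inverted U of 7 mm rod, 52 mm between its legs, 88 mm high, which stops the stack. Axes as the cradle's.
- beaker_a_center (a point): White tapered plastic beaker, 105 mm long, about 50 g. Point: on its axis, half-way along. y axis: from base to mouth (base face at y = -52.5, mouth at +52.5 mm). Stack's innermost beaker: mouth to the hoop, some 8 mm short of it, nested in beaker b. All beakers are round and alike: mouth 68 mm across its bead (62 mm inside), 57 mm half-way along, rounded closed base with a flat end face 33 mm across, wall 1.5 mm.
- beaker_b_center (a point): White tapered plastic beaker, 105 mm long, about 50 g. Point: on its axis, half-way along. y axis: from base to mouth (base face at y = -52.5, mouth at +52.5 mm). Fully nested over the base of beaker a: its point lies 28 mm behind that of a (towards the cradle's open end). That is the spacing of beakers fully home, as each inside floor is 28 mm from the base face and rests on the next base.
- beaker_c_center (a point): White tapered plastic beaker, 105 mm long, about 50 g. Point: on its axis, half-way along. y axis: from base to mouth (base face at y = -52.5, mouth at +52.5 mm). Lies alone on the rails, mouth to the hoop, its mouth 10 to 40 mm behind the base of b. Pushed from behind by the base, a beaker slides along the rails, rides over the rounded base of the next and centres itself; this takes up to 8 N until it is home.
- beaker_d_center (a point): White tapered plastic beaker, 105 mm long, about 50 g. Point: on its axis, half-way along. y axis: from base to mouth (base face at y = -52.5, mouth at +52.5 mm). The loose one, on its side on the bench between robot and cradle, point 28 mm up, mouth tipped up 0.12 rad and within 0.6 rad of world +y. Balances at this point; can be pinched there from above.
- small_beaker_center (a point): Bystander: a smaller beaker of the same shape, 71 mm long and 46 mm across the mouth, lying on the bench near beaker d; it does not fit the stack and stays where it is. Point: on its axis, half-way along, 19 mm above the bench.
- reagent_bottle: Bystander: upright amber bottle, 72 mm across, 165 mm tall, beyond the hoop end of the cradle. Origin: centre of its underside.
- culture_flask: Bystander: clear culture flask lying flat, 85 mm wide, 160 mm long with its neck and orange cap along +y, 34 mm high, to the robot's right. Origin: underside, centre of its body.
Things that resemble listed ones, but are neither listed nor needed, are in the scene too. Leave any black look-alike of the part that bears beaker_a_center alone. What is shaped like the part that bears beaker_d_center but orange is not meant.

How it is judged:
By the outcome, as a careful person would: the job done as asked, in the order asked, and still so for the second after the job is handed in, with the robot touching nothing.
It also fails if it takes over 61 s, if anything falls off the work surface, if the arm or the gripper's body presses on something with over 40 N, if the wrist force passes 120 N, or if a joint passes its speed limit or range.

## Robot

A 7-joint arm with a two-finger parallel gripper is mounted at the origin on the work surface. World frame = base frame: x ahead of the robot, y to its left, z up, the work surface at z = 0. Lengths are in m, angles in rad, forces in N, time in s.
With the tool pointing down it reaches from about 0.4 to 0.875 m from the base axis. Payload 19.3 kg.
Tool frame: the origin (TCP) lies at the very end of the fingers, on their centre line; the grasp point (between the pads) lies 19 mm behind it; z points along the fingers, y is the direction in which the jaws open and shut (so a half turn about z gives the same grasp; the last joint's range is limited). The gripper opens to 85 mm and grips with 20 to 120 N. Pads are 22 mm wide; open, the fingers measure 114 mm over their backs; the gripper's body (76 mm by 85 mm) begins 54 mm behind the grasp point. The pads swing forward as they close: fully open they stand 13 mm farther back than shut.
Start: joints at [1.175, 0.521, -0.036, 1.599, 0.021, 1.021, -0.113], TCP at [0.2, -0.592, 0.231] pointing down, gripper open.
Joint ranges: [-2.91, 2.91], [-0.3, 2.13], [-1.5, 1.42], [0.17, 2.43], [-1.26, 4.41], [0.16, 1.93], [-2.52, 2.52]. Speed limits (rad/s): [1.89, 1.89, 2.39, 2.39, 3.01, 3.01, 3.01].

## Interface

Orientations are given as [roll, pitch, yaw] about the fixed x, y, z axes, in that order (R = Rz(yaw) Ry(pitch) Rx(roll)).
In Python, from workcell import bot gives the robot as it stands.
- The arm moves only by the tool apply_moves, never from a script. Its argument "commands" is a list of rows, each an object with "travel": the shift along the tool's x, y, z in m, a list of three; "twist": the turn, a rotation vector about the tool's x, y, z in degrees, a list of three; "claw": the finger opening in m, from 0 to 0.0854. A call has 1 to 10 rows; each row is the pose to reach, as a shift and turn from the pose commanded when the call began, along the tool's axes at that moment; what a row does not reach only later rows make up. A row lasts 1/10 s, in which the tool goes at most 50 mm and 8.59 degrees, less where a joint would pass 70% of its speed; a pose out of reach is approached as far as the arm can. A call with a gripper value outside its range is refused whole. The fingers move at their own pace and stop on an object; "force" is the grip in N (left out, the last holds). Time passes only in rows, so rows that repeat a pose let the fingers close. It gives the time, the measured TCP pose, the force and the opening at its end, in the units of the state.
- bot.observe(): the state, without advancing time (a new reading comes with each control period).
- bot.grab_frame(name): name is "scene" or "top" or "wrist"; returns a dict with "frame" (480x640x3 uint8, blue, green, red), "fx", "fy", "cx", "cy" (pixels), "pose" (4x4, takes a point from camera to world coordinates); the wrist camera has in their place "tool_from_camera" (4x4, takes a point from camera to tool coordinates, whose origin is the TCP and whose axes are the flange's). Camera axes: x right, y up, looking along -z (the intrinsics and any distortion apply to the point x, -y, -z); pixel columns grow to the right and rows downward; lengths in m; the calibration is good to about 2 mm. A picture is of the moment at which its call begins: read the wrist's pose just before it. There is no depth.
- bot.job_done(): hands the job in, once; it reports no verdict.
The state is a dict: "clock": time; "qpos": joint angles; "qd": joint speeds; "joint_efforts": joint torques, N m; "position": TCP position; "tool_rot": TCP orientation; "force": force on the tool from outside, world axes, zero at the start; "moment": the same for the moment, N m; "grip_width": finger opening in m.
Only numpy, scipy, OpenCV 4.12 (cv2) and the standard library are available. Lean on these libraries where they do the work, as an engineer would, in place of code of your own. Each camera call takes 0.05 s, during which the arm holds its last target.

## Working session

There is one attempt and no reset: what is moved stays moved. The work goes in short steps, Python scripts to look and compute and a tool call to move; the robot and the scene stay as the last step left them, time stands still between calls to the robot, and variables do not carry over. Pictures are saved under pics/ and viewed, and the job is handed in when it is done.

Besides the shell and the picture viewer there is one more tool, called as name(argument=value, ...) on one line, values as JSON. apply_moves: Moves the arm, as the interface text tells. Its arguments: {"type":"object","properties":{"commands":{"type":"array"},"force":{"type":"number"}},"required":["commands"]}

```bash
mkdir -p pics; ls; python3 - <<'E'
from workcell import bot
import cv2,numpy as np
o=bot.observe(); print(o)
for n in("scene","top","wrist"):
    f=bot.grab_frame(n); cv2.imwrite(f"pics/{n}0.png",f["frame"])
    print(n,{k:(np.round(v,4).tolist() if not np.isscalar(v) else v) for k,v in f.items() if k!="frame"})
E
```

```text
pics
{'clock': 0.0, 'qpos': array([ 1.17481347,  0.52204481, -0.03635906,  1.59998954,  0.02117569,
        1.02110878, -0.11282983]), 'qd': array([ 0.00094447,  0.00170051, -0.00088553, -0.00020118,  0.00227655,
        0.00030974,  0.00015062]), 'joint_efforts': array([-4.68050985e-04, -9.27132940e+01,  1.97950713e+00, -3.69936454e+01,
        1.77250343e-02,  8.30088858e-03, -9.67996516e-05]), 'position': array([ 0.1999124 , -0.59180904,  0.2307128 ]), 'tool_rot': array([-3.14042672e+00,  4.69868909e-05,  3.25757478e-01]), 'force': array([-0.5171442 ,  0.83787183, -0.16844935]), 'moment': array([-0.02881384, -0.03618235,  0.07688051]), 'grip_width': 0.08574713425756228}
scene {'fx': 445.42247939803445, 'fy': 445.42247939803445, 'cx': 314.5657924475776, 'cy': 234.5240274598769, 'pose': [[-0.6225, -0.5552, 0.5516, 1.2277], [0.7826, -0.4351, 0.4452, 0.5303], [-0.0072, 0.7088, 0.7054, 0.93], [0.0, 0.0, 0.0, 1.0]]}
top {'fx': 522.0605794330237, 'fy': 522.0605794330237, 'cx': 317.58741702784107, 'cy': 238.0561684404505, 'pose': [[-0.0019, 0.9831, -0.1833, 0.3242], [-1.0, -0.0025, -0.0035, -0.0279], [-0.0039, 0.1833, 0.9831, 1.2511], [0.0, 0.0, 0.0, 1.0]]}
wrist {'fx': 342.2119033278138, 'fy': 342.2119033278138, 'cx': 317.8655641110933, 'cy': 236.18907523193312, 'tool_from_camera': [[0.0, 0.955, 0.2967, 0.0765], [1.0, -0.0004, 0.0011, 0.0003], [0.0011, 0.2967, -0.955, -0.142], [0.0, 0.0, 0.0, 1.0]]}
```

View pics/scene0.png

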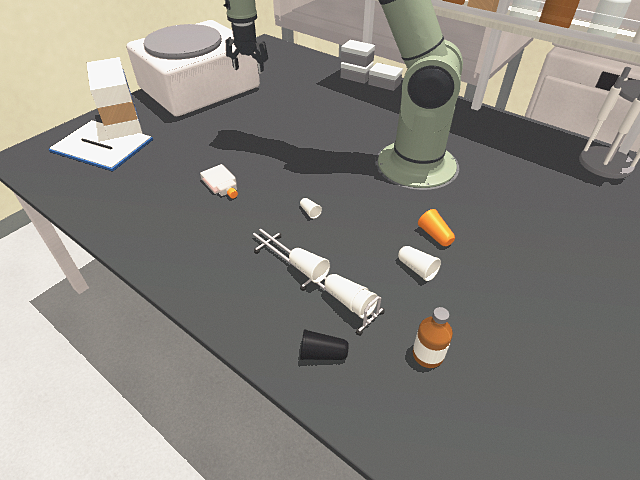

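View pics/top0.png

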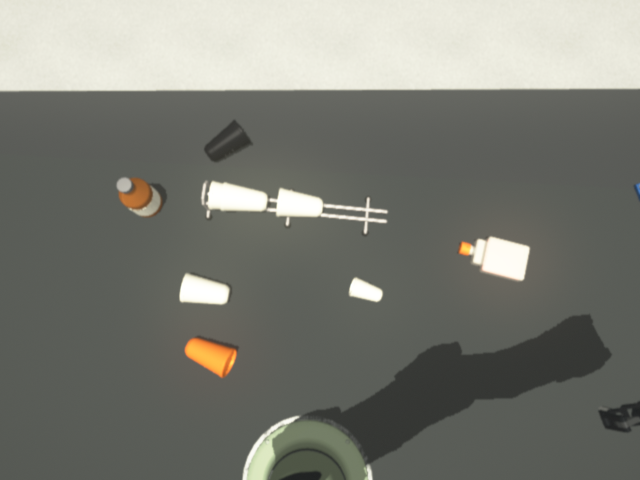

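The bench has the cradle at centre (top view about 205–385, 205), with nested a and b at (237,198) and c at (300,205). Beaker d is at (205,290) with its mouth to the left (+y), the small one is at (366,290), and the orange look-alike is at (211,356). Next I'll measure them.

```bash
cat > h.py <<'E'
import numpy as np,cv2
from scipy.spatial.transform import Rotation as R
def rot(rpy): return R.from_euler('xyz',rpy).as_matrix()
def toolT(o):
    T=np.eye(4);T[:3,:3]=rot(o["tool_rot"]);T[:3,3]=o["position"];return T
def campose(f,o=None):
    return f["pose"] if "pose" in f else toolT(o)@f["tool_from_camera"]
def rays(f,P,uv):
    uv=np.atleast_2d(np.asarray(uv,float))
    d=np.c_[(uv[:,0]-f["cx"])/f["fx"],-(uv[:,1]-f["cy"])/f["fy"],-np.ones(len(uv))]
    return P[:3,3],d@P[:3,:3].T
def onplane(f,P,uv,z):
    c,d=rays(f,P,uv); return c+d*((z-c[2])/d[:,2])[:,None]
def proj(f,P,X):
    X=np.atleast_2d(X); p=(X-P[:3,3])@P[:3,:3]
    return np.c_[f["cx"]+f["fx"]*p[:,0]/-p[:,2], f["cy"]-f["fy"]*p[:,1]/-p[:,2]]
def tri(views):
    A=np.zeros((3,3));b=np.zeros(3)
    for f,P,uv in views:
        c,d=rays(f,P,uv);d=d[0]/np.linalg.norm(d[0]);M=np.eye(3)-np.outer(d,d);A+=M;b+=M@c
    return np.linalg.solve(A,b)
E
python3 - <<'E'
from workcell import bot
from h import *
for n in("top","scene"):
    f=bot.grab_frame(n);P=f["pose"];g=f["frame"]
    hsv=cv2.cvtColor(g,cv2.COLOR_BGR2HSV)
    m=((hsv[...,2]>110)&(hsv[...,1]<90)).astype(np.uint8)*255
    cs,_=cv2.findContours(m,cv2.RETR_EXTERNAL,cv2.CHAIN_APPROX_NONE)
    for c in cs:
        a=cv2.contourArea(c)
        if not 150<a<4000: continue
        r=cv2.minAreaRect(c); b=cv2.boxPoints(r)
        mm=cv2.moments(c);ce=[mm['m10']/a,mm['m01']/a]
        print(n,a,np.round(ce,1),np.round(b,1).tolist(),np.round(onplane(f,P,[ce],0.028)[0],3))
    x0,y0,x1,y1=(160,150,420,330) if n=="top" else (220,180,460,340)
    cv2.imwrite(f"pics/{n}crop.png",cv2.resize(g[y0:y1,x0:x1],None,fx=3,fy=3,interpolation=cv2.INTER_CUBIC))
E
```

```text
top 3464.5 [301.  447.7] [[242.0, 415.0], [372.0, 415.0], [372.0, 479.0], [242.0, 479.0]] [0.079 0.014 0.028]
top 586.0 [364.6 290.3] [[344.6000061035156, 294.1000061035156], [353.3999938964844, 274.79998779296875], [385.5, 289.3999938964844], [376.70001220703125, 308.70001220703125]] [ 0.428 -0.133  0.028]
top 1225.0 [202.4 290.7] [[178.1999969482422, 302.79998779296875], [180.0, 271.5], [230.10000610351562, 274.5], [228.3000030517578, 305.70001220703125]] [0.427 0.246 0.028]
top 2076.0 [500.7 257.7] [[461.8999938964844, 268.5], [471.5, 229.89999389648438], [533.2000122070312, 245.3000030517578], [523.5, 283.8999938964844]] [ 0.504 -0.456  0.028]
top 312.5 [149.2 205.6] [[126.5, 207.39999389648438], [150.89999389648438, 185.1999969482422], [166.10000610351562, 201.8000030517578], [141.6999969482422, 224.0]] [0.633 0.383 0.028]
top 180.5 [123.5 184.3] [[116.0, 177.0], [131.0, 177.0], [131.0, 192.0], [116.0, 192.0]] [0.687 0.448 0.028]
scene 441.5 [428.1 352.9] [[408.1000061035156, 355.79998779296875], [416.79998779296875, 331.8999938964844], [450.0, 344.0], [441.29998779296875, 367.8
[... 424 characters left out ...]
ene 263.5 [310.7 207.7] [[296.5, 203.5], [307.0, 193.0], [324.0, 210.0], [313.5, 220.5]] [ 0.439 -0.121  0.028]
scene 699.0 [218.6 179. ] [[197.10000610351562, 174.6999969482422], [216.39999389648438, 156.89999389648438], [241.39999389648438, 184.0], [222.10000610351562, 201.8000030517578]] [ 0.514 -0.449  0.028]
scene 1993.5 [418.8 170.7] [[373.3999938964844, 182.8000030517578], [380.0, 139.8000030517578], [461.70001220703125, 152.39999389648438], [455.1000061035156, 195.3000030517578]] [0.07  0.047 0.028]
scene 2730.5 [103.1 141.6] [[49.29999923706055, 147.0], [126.30000305175781, 96.69999694824219], [154.10000610351562, 139.1999969482422], [77.0999984741211, 189.5]] [ 0.622 -0.947  0.028]
```

View pics/topcrop.png

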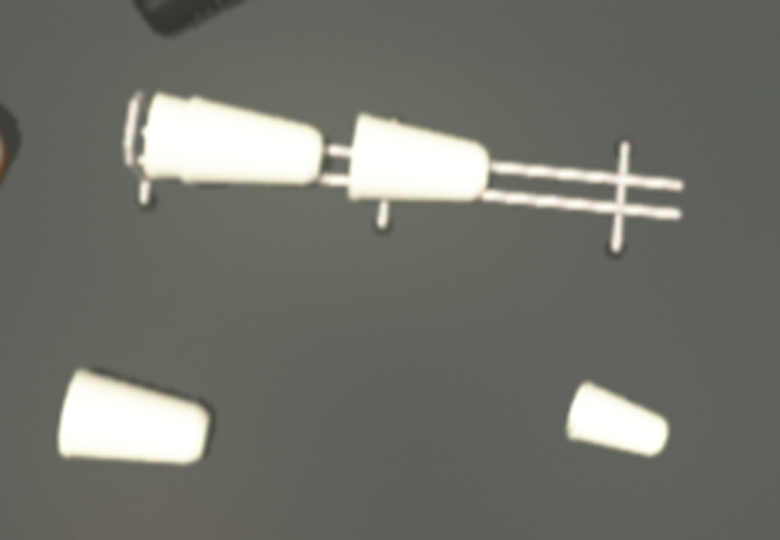

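View pics/scenecrop.png

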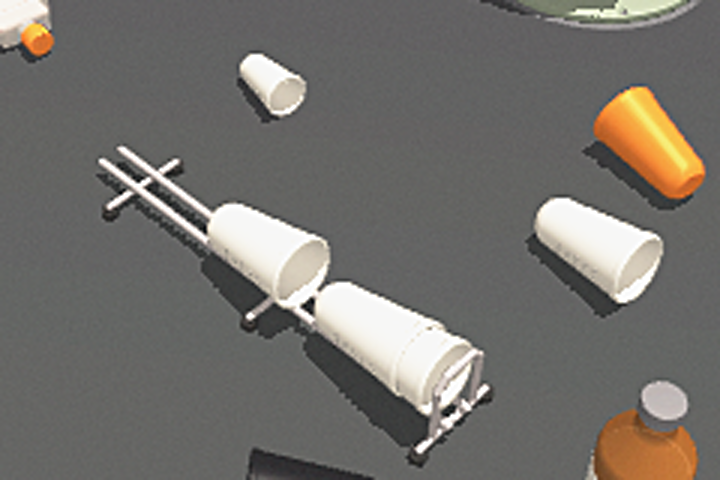

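Beaker d lies near (0.427, 0.25) with its axis about 0.17 rad off +y towards +x. Next come the rail geometry and a move-planning helper.

```bash
cat >> h.py <<'E'
def plan(o,pos,rpy):
    """travel/twist (tool axes at o) to reach world pos with R rpy"""
    R0=rot(o["tool_rot"]); t=R0.T@(np.array(pos)-o["position"])
    w=R.from_matrix(R0.T@rot(rpy)).as_rotvec(degrees=True)
    print("travel",np.round(t,4).tolist(),"twist",np.round(w,2).tolist())
E
python3 - <<'E'
from workcell import bot
from h import *
f=bot.grab_frame("top");P=f["pose"]
c=lambda u,v:[160+u/3,150+v/3]
A=onplane(f,P,[c(682,185),c(680,214),c(492,167),c(487,197)],0.021)
print(np.round(A,4))
e=A[:2].mean(0);n=A[2:].mean(0);
# line fits of rails by masks columns 330..380 excluding bar
g=f["frame"].max(2).astype(float)
H=[]
for u in list(range(328,358))+list(range(374,384)):
    col=g[200:228,u];
    pk=[i for i in range(1,27) if col[i]>=col[i-1] and col[i]>col[i+1] and col[i]>np.median(col)+40]
    if len(pk)>=2:
        w=np.clip(col-np.median(col)-20,0,None); H.append([u,200+(w*np.arange(28)).sum()/w.sum()])
H=np.array(H);print(len(H));W=onplane(f,P,H+0.0,0.020)
k=np.polyfit(W[:,1],W[:,0],1);print("x=k y+b",k, "rms",np.std(W[:,0]-np.polyval(k,W[:,1])))
d=np.array([k[0],1]);d/=np.linalg.norm(d)
print("dir",d,"yaw of rack y",np.arctan2(d[1],d[0]))
ye=e[1];end=np.array([np.polyval(k,ye),ye]);org=end+d*0.235;print("end",end,"origin",org,"hoop",org+d*.195)
print(proj(f,P,[list(org+d*.195)+[.085]]), (np.array([[134,130]])/3+[160,150]))
# base of b, c mouth, c base
for nm,u,v,z in[("bbase",323,152,.045),("cmouthtop",360,117,.05),("cmouthbot",351,198,.05),("cbase",489,170,.045)]:
    X=onplane(f,P,[c(u,v)],z)[0]; print(nm,X,"rack y",(X[:2]-org)@d)
o=bot.observe(); plan(o,[.5,-.2,.28],[np.pi,0,.9])
E
```

```text
[[ 0.618  -0.1924  0.021 ]
 [ 0.5941 -0.1901  0.021 ]
 [ 0.6334 -0.0393  0.021 ]
 [ 0.6085 -0.0351  0.021 ]]
40
x=k y+b [0.1066383 0.6272117] rms 0.00046297504496826134
dir [0.10603709 0.99436218] yaw of rack y 1.4645595161491605
end [ 0.60681609 -0.19125972] origin [0.63173481 0.04241539] hoop [0.65241204 0.23631602]
[[205.03019092 191.24106138]] [[204.66666667 193.33333333]]
bbase [0.63999258 0.09512056 0.045     ] rack y 0.0532836495374564
cmouthtop [0.66726155 0.06566019 0.05      ] rack y 0.02688090203064028
cmouthbot [0.60131437 0.07199348 0.05      ] rack y 0.026185636291408652
cbase [ 0.62491148 -0.03667064  0.045     ] rack y -0.07936368206657891
travel [0.4097, -0.2754, -0.0488] twist [-0.02, -0.01, -32.9]
```

apply_moves(commands=[{"travel": [0.045, -0.03, -0.0055], "twist": [0, 0, -3.6], "claw": 0.085}, {"travel": [0.09, -0.06, -0.011], "twist": [0, 0, -7.2], "claw": 0.085}, {"travel": [0.135, -0.09, -0.0165], "twist": [0, 0, -10.8], "claw": 0.085}, {"travel": [0.18, -0.12, -0.022], "twist": [0, 0, -14.4], "claw": 0.085}, {"travel": [0.225, -0.15, -0.027], "twist": [0, 0, -18], "claw": 0.085}, {"travel": [0.27, -0.18, -0.032], "twist": [0, 0, -21.6], "claw": 0.085}, {"travel": [0.315, -0.21, -0.037], "twist": [0, 0, -25.2], "claw": 0.085}, {"travel": [0.36, -0.24, -0.043], "twist": [0, 0, -28.8], "claw": 0.085}, {"travel": [0.41, -0.275, -0.049], "twist": [0, 0, -33], "claw": 0.085}])

```text
clock: 1.2
position: [0.4739, -0.2354, 0.2761]
tool_rot: [3.141, 0.0, 0.904]
force: [1.5, -0.6, 0.0]
grip_width: 0.085
```

```bash
python3 - <<'E'
from workcell import bot
from h import *
o=bot.observe(); print(o["clock"],o["position"],o["tool_rot"],o["qpos"]);plan(o,[.425,.235,.25],[np.pi,0,1.4])
E
```

```text
1.2 [ 0.47388802 -0.23539474  0.27613813] [3.14105903e+00 1.86677586e-05 9.04145354e-01] [ 0.59066875  0.33329886 -0.31099516  1.78655968  0.1166536   1.03913191
 -0.43015379]
travel [0.3395, -0.3293, 0.026] twist [0.03, 0.01, -28.41]
```

```bash
python3 - <<'E'
from h import *
o=dict(position=np.array([.5,-.2,.28]),tool_rot=[np.pi,0,.9016]);plan(o,[.425,.235,.25],[np.pi,0,1.4])
E
```

```text
travel [0.2947, -0.3287, 0.03] twist [0.0, 0.0, -28.56]
```

apply_moves(commands=[{"travel": [0.033, -0.036, 0.003], "twist": [0, 0, -3.2], "claw": 0.085}, {"travel": [0.066, -0.073, 0.007], "twist": [0, 0, -6.4], "claw": 0.085}, {"travel": [0.099, -0.11, 0.01], "twist": [0, 0, -9.6], "claw": 0.085}, {"travel": [0.132, -0.147, 0.013], "twist": [0, 0, -12.8], "claw": 0.085}, {"travel": [0.165, -0.184, 0.017], "twist": [0, 0, -16], "claw": 0.085}, {"travel": [0.198, -0.22, 0.02], "twist": [0, 0, -19.2], "claw": 0.085}, {"travel": [0.231, -0.257, 0.023], "twist": [0, 0, -22.4], "claw": 0.085}, {"travel": [0.264, -0.294, 0.027], "twist": [0, 0, -25.6], "claw": 0.085}, {"travel": [0.295, -0.329, 0.03], "twist": [0, 0, -28.5], "claw": 0.085}, {"travel": [0.295, -0.329, 0.03], "twist": [0, 0, -28.5], "claw": 0.085}])

```text
clock: 2.2
position: [0.3962, 0.2038, 0.2458]
tool_rot: [-3.141, -0.002, 1.408]
force: [0.2, -0.5, 0.3]
grip_width: 0.0848
```

```bash
python3 - <<'E'
from workcell import bot
from h import *
o=bot.observe(); print(o["clock"],o["position"],o["tool_rot"],np.abs(o["qd"]).max())
f=bot.grab_frame("wrist");o=bot.observe();print(o["position"],o["tool_rot"],o["clock"])
f=bot.grab_frame("wrist")
cv2.imwrite("pics/w1.png",f["frame"])
import pickle;pickle.dump((f,o),open("w1.pkl","wb"))
E
```

```text
2.2 [0.3961983  0.20384984 0.24577497] [-3.14109314e+00 -2.42147717e-03  1.40824857e+00] 0.07647173157123716
[0.39695986 0.2008991  0.24563122] [-3.14109909e+00 -8.26771068e-04  1.40431988e+00] 2.25
```

View pics/w1.png

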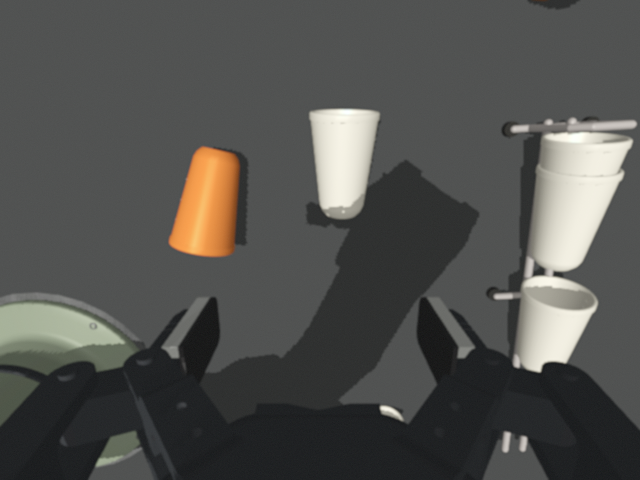

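The wrist view shows d at (344,114) for the mouth and (341,213) for the base, nearly upright in the image. Orange is at left, and the cradle at right with c at (555,325). I'll measure d.

```bash
python3 - <<'E'
from h import *
import pickle
f,o=pickle.load(open("w1.pkl","rb"));P=campose(f,o);print(P[:3,3])
g=f["frame"];hsv=cv2.cvtColor(g,cv2.COLOR_BGR2HSV)
m=((hsv[...,2]>130)&(hsv[...,1]<60)).astype(np.uint8)
n,l,s,c=cv2.connectedComponentsWithStats(m);i=l[160,344];M=l==i;print(s[i],c[i])
ys=np.where(M.any(1))[0];E=[]
for v in ys:
    u=np.where(M[v])[0];E.append((v,u.min(),u.max()+1))
E=np.array(E);print(E[::6].tolist(),E[-1])
L=len(E);sel=E[int(.12*L):int(.85*L)]
t=(sel[:,0]-ys[0])/(ys[-1]-ys[0]);z=.034-.012*t
W=np.array([onplane(f,P,[[ (a+b)/2-.5,v]],zz)[0] for (v,a,b),zz in zip(sel,z)])
k=np.polyfit(W[:,1],W[:,0],1);print("dx/dy",k[0],"ang",np.arctan(k[0]))
x=lambda y:np.polyval(k,y)
# ends: top row: rim of mouth; bottom row: base
um=(E[3,1]+E[3,2])/2; ub=(E[-4,1]+E[-4,2])/2
for z in(.03,.065):print("mouth z",z,onplane(f,P,[[um,ys[0]]],z)[0])
for z in(.005,.02,.035):print("base z",z,onplane(f,P,[[ub,ys[-1]]],z)[0])
wid=[(v,np.linalg.norm(np.diff(onplane(f,P,[[a,v],[b,v]],.03),axis=0))) for v,a,b in E[::8]];print(np.round(wid,4).tolist())
print(k, x(.25))
E
```

```text
[0.41025627 0.27551581 0.38770694]
[ 309  108   71  110 5856] [342.49419399 156.98206967]
[[108, 339, 349], [114, 309, 380], [120, 310, 378], [126, 311, 377], [132, 312, 376], [138, 313, 375], [144, 313, 374], [150, 314, 373], [156, 315, 372], [162, 315, 371], [168, 316, 369], [174, 316, 368], [180, 317, 367], [186, 318, 366], [192, 318, 365], [198, 319, 364], [204, 320, 362], [210, 324, 360], [216, 331, 353]] [217 335 349]
dx/dy 0.17794527511826103 ang 0.17610198654457176
mouth z 0.03 [0.43880171 0.29204752 0.03      ]
mouth z 0.065 [0.43600866 0.29042997 0.065     ]
base z 0.005 [0.42051767 0.17732079 0.005     ]
base z 0.02 [0.42011548 0.18116949 0.02      ]
base z 0.035 [0.41971329 0.18501819 0.035     ]
[[108.0, 0.0098], [116.0, 0.0691], [124.0, 0.0656], [132.0, 0.064], [140.0, 0.0624], [148.0, 0.0598], [156.0, 0.0581], [164.0, 0.0565], [172.0, 0.0548], [180.0, 0.0521], [188.0, 0.0503], [196.0, 0.0475], [204.0, 0.0446], [212.0, 0.0353]]
[0.17794528 0.38693442] 0.4314207410358276
```

```bash
python3 - <<'E'
from workcell import bot
from h import *
o=bot.observe();print(o["position"],o["tool_rot"]);plan(o,[.429,.238,.06],[np.pi,0,1.395]);plan(o,[.429,.238,.010],[np.pi,0,1.395])
E
```

```text
[0.39747477 0.19903243 0.24555685] [-3.14117376e+00  7.74355260e-05  1.40114975e+00]
travel [0.0437, 0.0246, 0.1855] twist [-0.02, 0.0, 0.35]
travel [0.0437, 0.0246, 0.2355] twist [-0.02, 0.0, 0.35]
```

apply_moves(commands=[{"travel": [0.022, 0.0125, 0.03], "twist": [0, 0, 0.3], "claw": 0.085}, {"travel": [0.044, 0.025, 0.06], "twist": [0, 0, 0.3], "claw": 0.085}, {"travel": [0.044, 0.025, 0.1], "twist": [0, 0, 0.3], "claw": 0.085}, {"travel": [0.044, 0.025, 0.13], "twist": [0, 0, 0.3], "claw": 0.085}, {"travel": [0.044, 0.025, 0.15], "twist": [0, 0, 0.3], "claw": 0.085}, {"travel": [0.044, 0.025, 0.15], "twist": [0, 0, 0.3], "claw": 0.085}, {"travel": [0.044, 0.025, 0.15], "twist": [0, 0, 0.3], "claw": 0.085}])

```text
clock: 3.0
position: [0.4305, 0.2367, 0.0962]
tool_rot: [3.141, 0.0, 1.393]
force: [-0.0, -0.5, 1.3]
grip_width: 0.0852
```

```bash
python3 - <<'E'
from workcell import bot
from h import *
f=bot.grab_frame("wrist");o=bot.observe();print(o["clock"],o["position"],o["tool_rot"]);plan(o,[.429,.238,.010],[np.pi,0,1.395])
f=bot.grab_frame("wrist");cv2.imwrite("pics/w2.png",f["frame"])
import pickle;pickle.dump((f,o),open("w2.pkl","wb"))
P=campose(f,o);print(proj(f,P,[[.429,.238,.028+.028],[.429+.0525*.175,.238+.0525*.977,.034],[.429-.0525*.175,.238-.0525*.977,.022]]))
E
```

```text
3.05 [0.43074358 0.2370621  0.09676099] [ 3.14054487e+00 -4.40312740e-04  1.39275540e+00]
travel [0.0006, -0.002, 0.0868] twist [0.06, -0.03, -0.13]
[[313.37618516 267.20143677]
 [313.39770138 171.22183374]
 [314.26670101 316.68411982]]
```

View pics/w2.png

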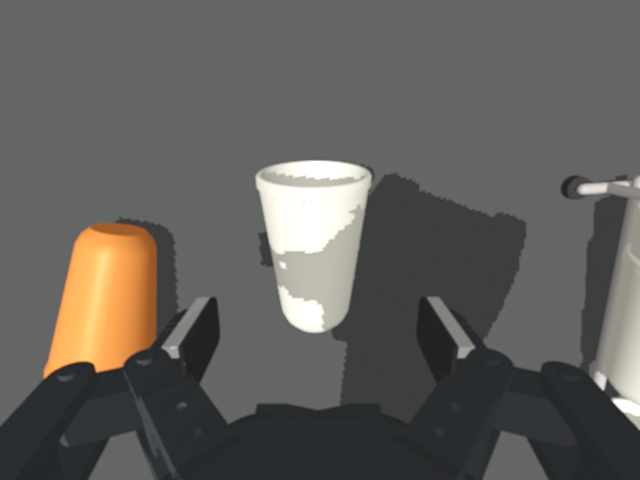

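The beaker sits where predicted, with the mouth centre near (313,173) and the base near (315,320). Now I'll descend and pinch it.

apply_moves(commands=[{"travel": [0.0005, -0.002, 0.025], "twist": [0, 0, 0], "claw": 0.085}, {"travel": [0.0005, -0.002, 0.05], "twist": [0, 0, 0], "claw": 0.085}, {"travel": [0.0005, -0.002, 0.07], "twist": [0, 0, 0], "claw": 0.085}, {"travel": [0.0005, -0.002, 0.082], "twist": [0, 0, 0], "claw": 0.085}, {"travel": [0.0005, -0.002, 0.086], "twist": [0, 0, 0], "claw": 0.085}, {"travel": [0.0005, -0.002, 0.086], "twist": [0, 0, 0], "claw": 0.085}, {"travel": [0.0005, -0.002, 0.086], "twist": [0, 0, 0], "claw": 0.05}, {"travel": [0.0005, -0.002, 0.086], "twist": [0, 0, 0], "claw": 0.05}, {"travel": [0.0005, -0.002, 0.086], "twist": [0, 0, 0], "claw": 0.05}, {"travel": [0.0005, -0.002, 0.086], "twist": [0, 0, 0], "claw": 0.05}], force=22)

```text
clock: 4.1
position: [0.4286, 0.2385, 0.0106]
tool_rot: [3.14, -0.001, 1.394]
force: [-0.7, -0.9, 10.5]
grip_width: 0.0559
```

apply_moves(commands=[{"travel": [0, 0, 0], "twist": [0, 0, 0], "claw": 0.05}, {"travel": [0, 0, 0], "twist": [0, 0, 0], "claw": 0.05}, {"travel": [0, 0, 0], "twist": [0, 0, 0], "claw": 0.05}, {"travel": [0, 0, 0], "twist": [0, 0, 0], "claw": 0.05}])

```text
clock: 4.5
position: [0.4287, 0.2385, 0.0106]
tool_rot: [3.14, -0.001, 1.394]
force: [-2.1, -1.3, 9.8]
grip_width: 0.0551
```

apply_moves(commands=[{"travel": [0, 0, -0.01], "twist": [0, 0, 0], "claw": 0.05}, {"travel": [0, 0, -0.03], "twist": [0, 0, 0], "claw": 0.05}, {"travel": [0, 0, -0.06], "twist": [0, 0, 0], "claw": 0.05}, {"travel": [0, 0, -0.09], "twist": [0, 0, 0], "claw": 0.05}, {"travel": [0, 0, -0.12], "twist": [0, 0, 0], "claw": 0.05}, {"travel": [0, 0, -0.15], "twist": [0, 0, 0], "claw": 0.05}, {"travel": [0, 0, -0.17], "twist": [0, 0, 0], "claw": 0.05}, {"travel": [0, 0, -0.17], "twist": [0, 0, 0], "claw": 0.05}])

```text
clock: 5.3
position: [0.429, 0.2388, 0.1828]
tool_rot: [3.138, -0.002, 1.394]
force: [-0.3, -0.9, -0.4]
grip_width: 0.0551
```

```bash
python3 - <<'E'
from workcell import bot
from h import *
import pickle
f=bot.grab_frame("wrist");o=bot.observe();print(o["clock"],o["position"],o["tool_rot"],o["force"],o["grip_width"]);plan(o,[.6157,-.1077,.18],[np.pi,0,1.4646])
f=bot.grab_frame("wrist");cv2.imwrite("pics/w3.png",f["frame"]);pickle.dump((f,o),open("w3.pkl","wb"))
f=bot.grab_frame("scene");cv2.imwrite("pics/s3.png",f["frame"][150:400,200:520]);
E
```

```text
5.35 [0.42859785 0.23830701 0.1812974 ] [ 3.13933255e+00 -1.29304352e-03  1.39354349e+00] [-1.06972221 -0.36914679 -1.0317265 ] 0.05490652542253386
travel [-0.3076, 0.2452, 0.0015] twist [0.13, -0.07, -4.07]
```

View pics/w3.png

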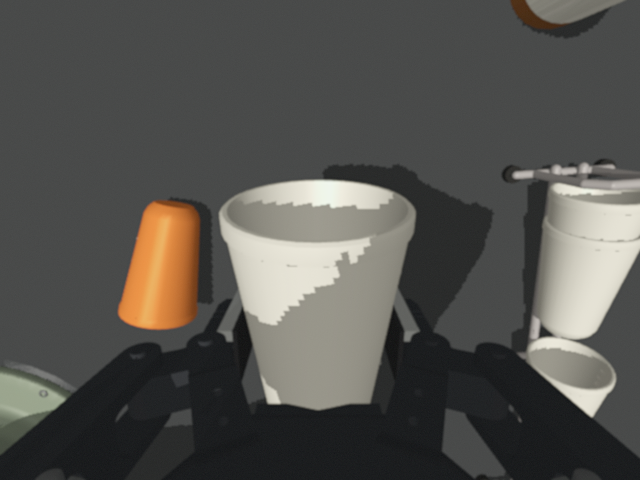

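View pics/s3.png

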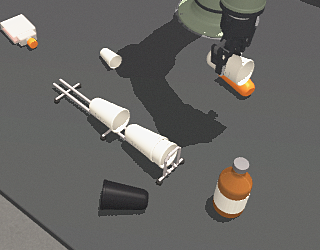

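```bash
python3 - <<'E'
from h import *
import pickle
f,o=pickle.load(open("w3.pkl","rb"));T=f["tool_from_camera"]
c,d=rays(f,T,[[317.5,213]])
# depth along optical = 342*.068/195
for w in(190,195):print(c+d[0]*f["fx"]*.068/w)
g=f["frame"]
cv2.imwrite("pics/w3c.png",cv2.resize(g[170:270,200:430],None,fx=3,fy=3))
th=.12;a=np.array([np.cos(th),0,-np.sin(th)]);u=np.array([np.sin(th),0,np.cos(th)])
for th in(.05,.12,.2):
  a=np.array([np.cos(th),0,-np.sin(th)]);u=np.array([np.sin(th),0,np.cos(th)]);m=np.array([0,0,-.019])+.0525*a
  print(th,proj(f,T,[m,m+.034*u,m-.034*u,m+[0,.034,0],m-[0,.034,0]]).round(0).tolist())
E
```

```text
[ 0.0475871   0.00053248 -0.02256755]
[ 0.04831341  0.00053617 -0.02563021]
0.05 [[316.0, 199.0], [316.0, 181.0], [315.0, 230.0], [411.0, 199.0], [221.0, 199.0]]
0.12 [[316.0, 202.0], [316.0, 177.0], [315.0, 244.0], [414.0, 202.0], [218.0, 202.0]]
0.2 [[316.0, 206.0], [316.0, 174.0], [315.0, 262.0], [417.0, 206.0], [215.0, 206.0]]
```

View pics/w3c.png

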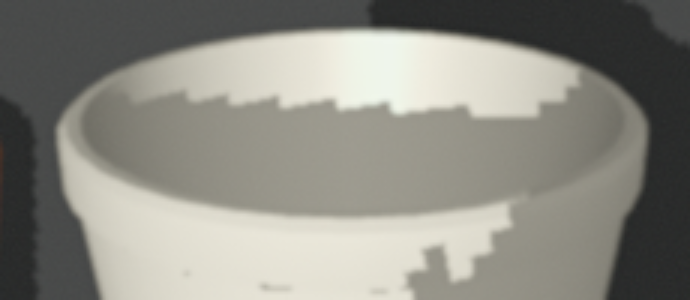

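```bash
python3 - <<'E'
from workcell import bot
from h import *
import pickle
d=np.array([.10604,.99436]);n=np.array([.99436,-.10604]);O=np.array([.6317,.0424])
f=bot.grab_frame("scene")
X=lambda x,y,z:list(O+n*x+d*y)+[z]
pts=[X(-.012,-.235,.018),X(.012,-.235,.018),X(-.012,-.1,.018),X(.012,-.1,.018),X(-.0295,.195,.045),X(.0295,.195,.045)]
p=proj(f,f["pose"],pts);print(p.round(1).tolist())
g=cv2.resize(f["frame"][220:340,240:400],None,fx=5,fy=5,interpolation=cv2.INTER_CUBIC)
for u,v in p:cv2.circle(g,(int((u+.5-240)*5),int((v+.5-220)*5)),3,(0,0,255),-1)
cv2.imwrite("pics/s3r.png",g)
E
```

```text
[[259.2, 228.3], [252.9, 232.4], [290.6, 251.7], [284.3, 256.3], [378.1, 302.1], [362.5, 316.6]]
```

View pics/s3r.png

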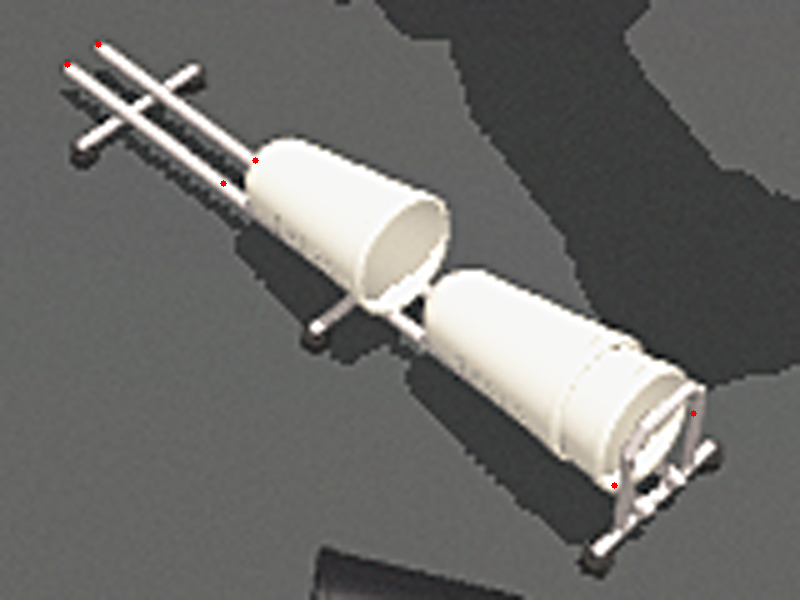

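Rail estimate agrees with the scene view to about 2 mm. Next I'll carry d over.

apply_moves(commands=[{"travel": [-0.02, 0.016, 0], "twist": [0, 0, -0.4], "claw": 0.05}, {"travel": [-0.055, 0.044, 0], "twist": [0, 0, -0.8], "claw": 0.05}, {"travel": [-0.09, 0.072, 0], "twist": [0, 0, -1.2], "claw": 0.05}, {"travel": [-0.125, 0.1, 0], "twist": [0, 0, -1.7], "claw": 0.05}, {"travel": [-0.16, 0.128, 0], "twist": [0, 0, -2.2], "claw": 0.05}, {"travel": [-0.195, 0.156, 0], "twist": [0, 0, -2.7], "claw": 0.05}, {"travel": [-0.23, 0.184, 0], "twist": [0, 0, -3.2], "claw": 0.05}, {"travel": [-0.265, 0.212, 0], "twist": [0, 0, -3.6], "claw": 0.05}, {"travel": [-0.295, 0.236, 0], "twist": [0, 0, -4.0], "claw": 0.05}, {"travel": [-0.308, 0.245, 0], "twist": [0, 0, -4.1], "claw": 0.05}])

```text
clock: 6.5
position: [0.6155, -0.1118, 0.1782]
tool_rot: [-3.14, 0.001, 1.462]
force: [-0.5, 0.0, -0.9]
grip_width: 0.0551
```

apply_moves(commands=[{"travel": [0, 0, 0.02], "twist": [0, 0, 0], "claw": 0.05}, {"travel": [0, 0, 0.04], "twist": [0, 0, 0], "claw": 0.05}, {"travel": [0, 0, 0.06], "twist": [0, 0, 0], "claw": 0.05}, {"travel": [0, 0, 0.08], "twist": [0, 0, 0], "claw": 0.05}, {"travel": [0, 0, 0.08], "twist": [0, 0, 0], "claw": 0.05}, {"travel": [0, 0, 0.08], "twist": [0, 0, 0], "claw": 0.05}])

```text
clock: 7.1
position: [0.6149, -0.1073, 0.0996]
tool_rot: [-3.141, -0.0, 1.466]
force: [-0.2, 0.7, -0.0]
grip_width: 0.0557
```

```bash
python3 - <<'E'
from workcell import bot
from h import *
import pickle
f=bot.grab_frame("top");o=bot.observe();print(o["clock"],o["position"],o["tool_rot"],o["force"],o["grip_width"])
plan(o,[.6157,-.1077,.031],[np.pi,0,1.4646])
g=cv2.resize(f["frame"][150:300,180:440],None,fx=3,fy=3);cv2.imwrite("pics/t4.png",g)
f=bot.grab_frame("wrist");cv2.imwrite("pics/w4.png",f["frame"]);pickle.dump((f,o),open("w4.pkl","wb"))
E
```

```text
7.15 [ 0.61531638 -0.10753537  0.1002781 ] [ 3.14137486e+00 -2.66987693e-04  1.46601636e+00] [ 0.63480349 -0.57021877 -0.27481689] 0.055321238557605054
travel [-0.0001, 0.0004, 0.0693] twist [0.01, -0.02, 0.08]
```

View pics/t4.png

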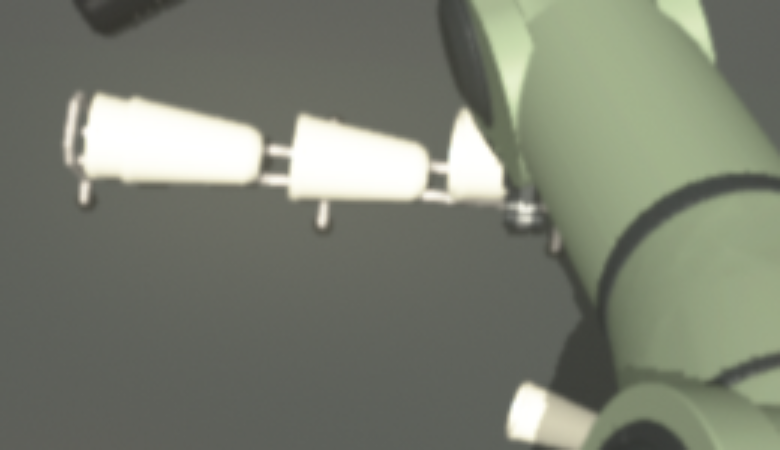

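View pics/w4.png

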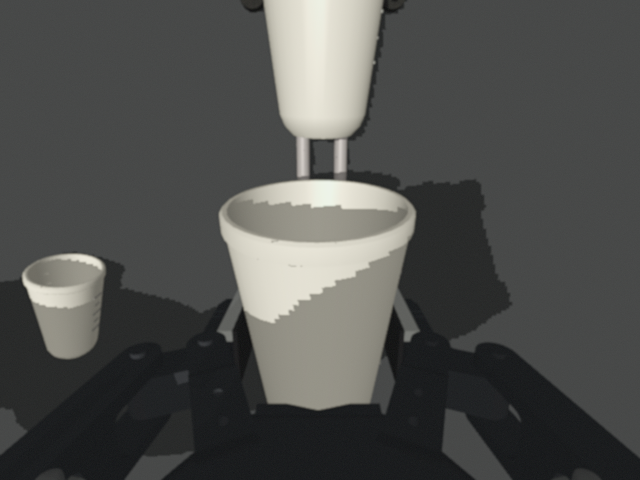

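The wrist view shows d's mouth centred on the rails (rails at u≈303 and 341, v≈158) with a gap to c's base at v≈137. I'll check the lateral offset.

```bash
python3 - <<'E'
from h import *
import pickle
f,o=pickle.load(open("w4.pkl","rb"));P=campose(f,o)
g=f["frame"][158].max(1).astype(int);print(g[292:356].tolist())
W=onplane(f,P,[[303,158],[341,158]],.020);print(W, np.linalg.norm(W[0]-W[1]))
T=toolT(o);print((np.linalg.inv(T)@np.r_[W.mean(0),1]).round(4))
print("c base",(np.linalg.inv(T)@np.r_[onplane(f,P,[[322,137]],.035)[0],1]).round(4))
d=np.array([.10604,.99436]);n=np.array([.99436,-.10604]);O=np.array([.6317,.0424])
m=W.mean(0)[:2]-O;print("rack xy of rail mid",m@n,m@d)
E
```

```text
[74, 73, 71, 77, 105, 144, 167, 180, 190, 202, 207, 201, 187, 174, 163, 149, 126, 89, 56, 41, 39, 43, 49, 63, 71, 72, 73, 74, 73, 74, 72, 72, 72, 72, 75, 72, 72, 74, 73, 72, 72, 90, 126, 154, 167, 179, 194, 205, 207, 198, 184, 174, 162, 143, 108, 65, 48, 60, 71, 74, 73, 73, 73, 74]
[[ 0.61278045 -0.04795743  0.02      ]
 [ 0.63678295 -0.05048137  0.02      ]] 0.024134839279909854
[0.059  0.0033 0.0803 1.    ]
c base [0.0721 0.0031 0.0653 1.    ]
rack xy of rail mid 0.0028360427813043636 -0.09183628661370663
```

apply_moves(commands=[{"travel": [0, 0.002, 0.02], "twist": [0, 0, 0], "claw": 0.05}, {"travel": [0, 0.002, 0.04], "twist": [0, 0, 0], "claw": 0.05}, {"travel": [0, 0.002, 0.055], "twist": [0, 0, 0], "claw": 0.05}, {"travel": [0, 0.002, 0.062], "twist": [0, 0, 0], "claw": 0.05}, {"travel": [0, 0.002, 0.066], "twist": [0, 0, 0], "claw": 0.05}, {"travel": [0, 0.002, 0.068], "twist": [0, 0, 0], "claw": 0.05}, {"travel": [0, 0.002, 0.069], "twist": [0, 0, 0], "claw": 0.05}, {"travel": [0, 0.002, 0.069], "twist": [0, 0, 0], "claw": 0.05}])

```text
clock: 8.0
position: [0.6173, -0.1083, 0.0311]
tool_rot: [3.141, 0.0, 1.465]
force: [-0.1, -0.8, -0.4]
grip_width: 0.0553
```

```bash
python3 - <<'E'
from workcell import bot
from h import *
o=bot.observe();print(o["clock"],o["position"],o["tool_rot"],o["force"],o["moment"],o["grip_width"])
f=bot.grab_frame("scene");cv2.imwrite("pics/s5.png",cv2.resize(f["frame"][180:340,220:400],None,fx=4,fy=4))
f=bot.grab_frame("wrist");cv2.imwrite("pics/w5.png",f["frame"])
E
```

```text
8.0 [ 0.61734062 -0.10829453  0.03110783] [3.14100715e+00 1.00794812e-05 1.46534984e+00] [-0.08803101 -0.8375084  -0.43756299] [ 0.01008422 -0.04672356  0.01972984] 0.05529811119017599
```

View pics/s5.png

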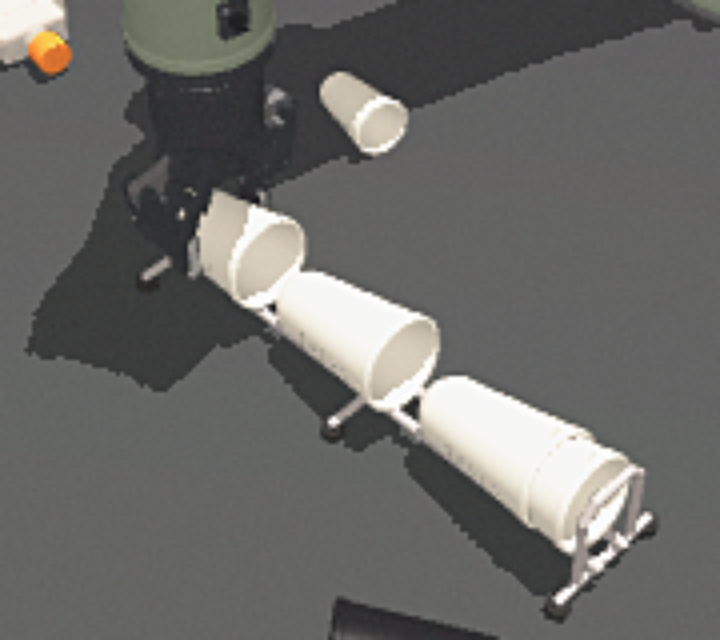

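View pics/w5.png

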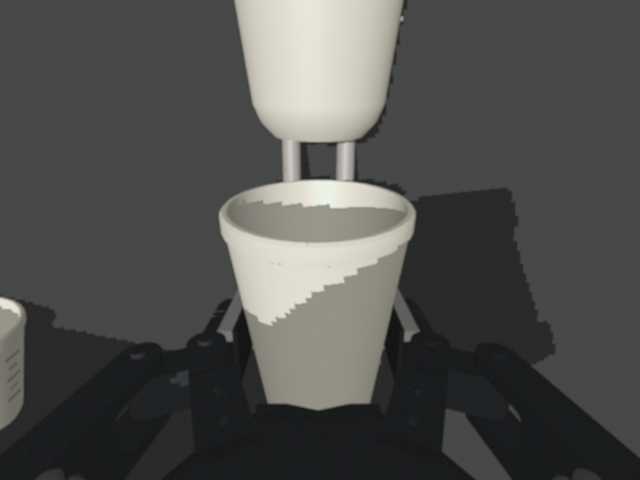

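It's aligned and clear of c, with the rails mid at u≈318 and the mouth centre at 317.5. I'll lower gently to contact.

apply_moves(commands=[{"travel": [0, 0, 0.001], "twist": [0, 0, 0], "claw": 0.05}, {"travel": [0, 0, 0.0015], "twist": [0, 0, 0], "claw": 0.05}, {"travel": [0, 0, 0.002], "twist": [0, 0, 0], "claw": 0.05}, {"travel": [0, 0, 0.002], "twist": [0, 0, 0], "claw": 0.05}])

```text
clock: 8.5
position: [0.6176, -0.1083, 0.03]
tool_rot: [3.14, 0.0, 1.465]
force: [-5.7, -0.1, 20.2]
grip_width: 0.0552
```

Contact made (20 N). I'll back off 1 mm and open.

apply_moves(commands=[{"travel": [0, 0, -0.0012], "twist": [0, 0, 0], "claw": 0.05}, {"travel": [0, 0, -0.0012], "twist": [0, 0, 0], "claw": 0.05}, {"travel": [0, 0, -0.0012], "twist": [0, 0, 0], "claw": 0.06}, {"travel": [0, 0, -0.0012], "twist": [0, 0, 0], "claw": 0.065}, {"travel": [0, 0, -0.0012], "twist": [0, 0, 0], "claw": 0.075}, {"travel": [0, 0, -0.0012], "twist": [0, 0, 0], "claw": 0.085}, {"travel": [0, 0, -0.0012], "twist": [0, 0, 0], "claw": 0.085}, {"travel": [0, 0, -0.0012], "twist": [0, 0, 0], "claw": 0.085}, {"travel": [0, 0, -0.0012], "twist": [0, 0, 0], "claw": 0.085}])

```text
clock: 9.4
position: [0.6171, -0.1082, 0.0299]
tool_rot: [-3.142, -0.0, 1.465]
force: [0.1, 0.4, -0.6]
grip_width: 0.0853
```

```bash
python3 - <<'E'
from workcell import bot
from h import *
o=bot.observe();print(o["clock"],o["position"],o["tool_rot"],o["force"],o["moment"],o["grip_width"])
f=bot.grab_frame("scene");cv2.imwrite("pics/s6.png",cv2.resize(f["frame"][180:340,220:400],None,fx=4,fy=4))
f=bot.grab_frame("wrist");cv2.imwrite("pics/w6.png",f["frame"])
E
```

```text
9.4 [ 0.61708957 -0.10823925  0.02986594] [-3.14154994e+00 -6.83648879e-06  1.46544839e+00] [ 0.07186159  0.35744846 -0.61887751] [ 0.03210339 -0.01722074  0.00016857] 0.08525253295527378
```

View pics/w6.png

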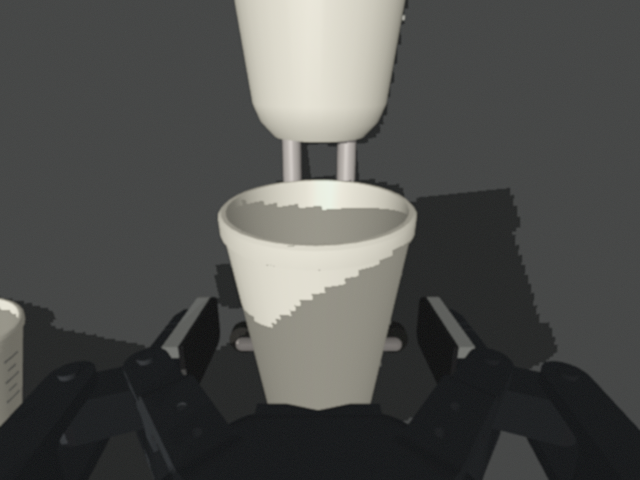

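Released cleanly: d rests on the rails, mouth still clear of c (gap v≈140–180). Now up, back and close.

apply_moves(commands=[{"travel": [0, 0, -0.015], "twist": [0, 0, 0], "claw": 0.085}, {"travel": [0, 0, -0.04], "twist": [0, 0, 0], "claw": 0.085}, {"travel": [0, 0, -0.08], "twist": [0, 0, 0], "claw": 0.085}, {"travel": [0, 0, -0.11], "twist": [0, 0, 0], "claw": 0.085}, {"travel": [-0.02, 0, -0.12], "twist": [0, 0, 0], "claw": 0.085}, {"travel": [-0.055, 0, -0.12], "twist": [0, 0, 0], "claw": 0.0}, {"travel": [-0.09, 0, -0.12], "twist": [0, 4, 0], "claw": 0.0}, {"travel": [-0.1, 0, -0.12], "twist": [0, 8, 0], "claw": 0.0}, {"travel": [-0.1, 0, -0.12], "twist": [0, 12, 0], "claw": 0.0}, {"travel": [-0.1, 0, -0.12], "twist": [0, 12, 0], "claw": 0.0}])

```text
clock: 10.5
position: [0.6058, -0.2106, 0.1501]
tool_rot: [-3.141, -0.211, 1.461]
force: [-0.7, -0.1, -0.6]
grip_width: 0.0116
```

```bash
python3 - <<'E'
from workcell import bot
from h import *
import pickle
f=bot.grab_frame("wrist");o=bot.observe();print(o["clock"],o["position"],o["tool_rot"],o["force"],o["grip_width"])
f=bot.grab_frame("wrist");cv2.imwrite("pics/w7.png",f["frame"]);pickle.dump((f,o),open("w7.pkl","wb"))
f=bot.grab_frame("scene");cv2.imwrite("pics/s7.png",cv2.resize(f["frame"][180:340,220:400],None,fx=4,fy=4))
E
```

```text
10.55 [ 0.606247   -0.2088681   0.15028391] [ 3.1415231  -0.20879144  1.46324218] [-0.34816314  1.71103577 -1.73671176] 0.004404638649394118
```

View pics/w7.png

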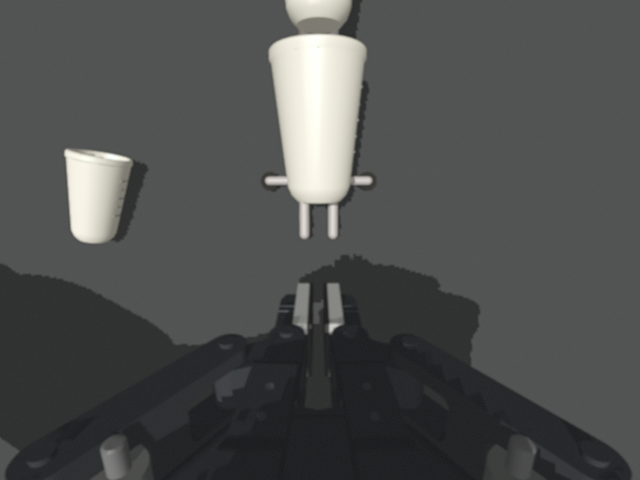

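View pics/s7.png

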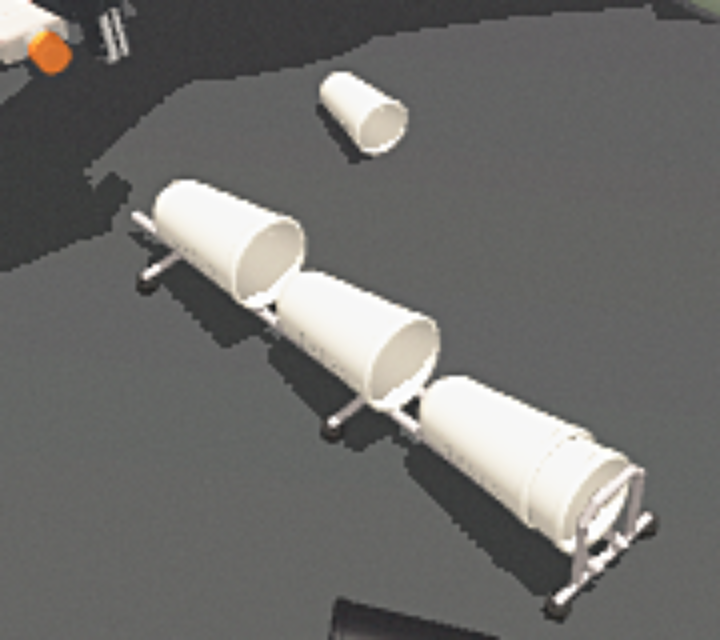

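d is straight on the rails (mouth at (318,50), base at (318,195)), fingers shut and centred behind it. I'll lower behind the base.

```bash
python3 - <<'E'
from workcell import bot
from h import *
o=bot.observe()
d=np.array([.10604,.99436]);n=np.array([.99436,-.10604]);O=np.array([.6317,.0424])+.0018*n
r=o["position"][:2]-O;print("rack",r@n,r@d)
X=lambda y,z:list(O+d*y)+[z]
for y,z in((-.242,.041),(-.230,.041)):plan(o,X(y,z),[np.pi,-.209,1.4646])
print("forward per m, up:",rot(o["tool_rot"]).T@np.r_[d,0],rot(o["tool_rot"]).T@[0,0,1])
E
```

```text
rack -0.00015105217415793212 -0.2502965287876499
travel [-0.0145, 0.0001, 0.1089] twist [-0.0, 0.06, 0.13]
travel [-0.0028, 0.0001, 0.1114] twist [-0.0, 0.06, 0.13]
forward per m, up: [0.97843675 0.00231981 0.20652468] [ 2.06524540e-01  4.66723188e-04 -9.78441310e-01]
```

apply_moves(commands=[{"travel": [-0.004, 0, 0.03], "twist": [0, 0, 0], "claw": 0.0}, {"travel": [-0.008, 0, 0.06], "twist": [0, 0, 0], "claw": 0.0}, {"travel": [-0.012, 0, 0.09], "twist": [0, 0, 0], "claw": 0.0}, {"travel": [-0.0145, 0, 0.105], "twist": [0, 0, 0], "claw": 0.0}, {"travel": [-0.0145, 0, 0.109], "twist": [0, 0, 0], "claw": 0.0}, {"travel": [-0.0145, 0, 0.109], "twist": [0, 0, 0], "claw": 0.0}, {"travel": [-0.0145, 0, 0.109], "twist": [0, 0, 0], "claw": 0.0}])

```text
clock: 11.35
position: [0.6083, -0.1993, 0.0417]
tool_rot: [3.14, -0.209, 1.466]
force: [0.4, -0.1, 0.1]
grip_width: -0.0005
```

```bash
cat >> h.py <<'E'
d2=np.array([.10604,.99436]);n2=np.array([.99436,-.10604]);O2=np.array([.6317,.0424])+.0018*n2
def rack(p): r=np.asarray(p)[:2]-O2; return np.r_[r@n2,r@d2]
def status(bot,name,wrist=True):
    f=bot.grab_frame("wrist"); o=bot.observe()
    print("t",o["clock"],"rack",rack(o["position"]).round(4),"z",o["position"][2].round(4),"rpy",o["tool_rot"].round(3),"F",o["force"].round(1),"fwd",(o["force"][:2]@d2).round(1))
    if wrist: f=bot.grab_frame("wrist");cv2.imwrite(f"pics/w{name}.png",f["frame"])
    f=bot.grab_frame("scene");cv2.imwrite(f"pics/s{name}.png",cv2.resize(f["frame"][180:340,220:400],None,fx=4,fy=4))
    return o
E
python3 - <<'E'
from workcell import bot
from h import *
o=status(bot,8)
plan(o,list(O2+d2*-.18)+[.041],[np.pi,-.209,1.4646])
E
```

```text
t 11.4 rack [ 0.0005 -0.243 ] z 0.0417 rpy [ 3.14  -0.209  1.466] F [ 0.  -0.7  0.3] fwd -0.7
travel [0.0615, -0.0005, 0.0137] twist [0.09, 0.02, 0.07]
```

View pics/w8.png

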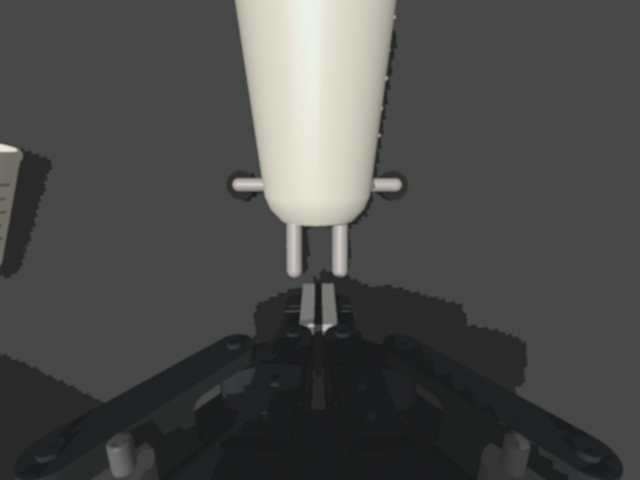

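View pics/s8.png

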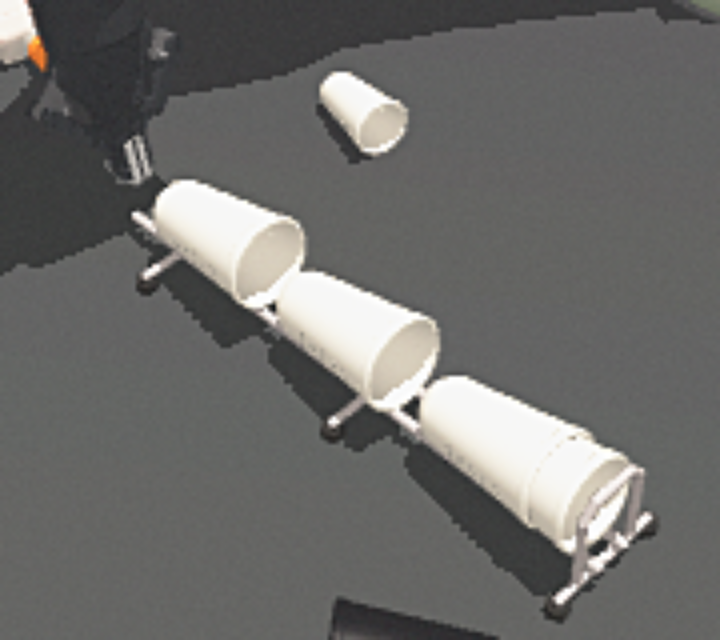

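apply_moves(commands=[{"travel": [0.006, 0, 0.0014], "twist": [0, 0, 0], "claw": 0.0}, {"travel": [0.012, 0, 0.0027], "twist": [0, 0, 0], "claw": 0.0}, {"travel": [0.018, 0, 0.004], "twist": [0, 0, 0], "claw": 0.0}, {"travel": [0.022, 0, 0.0048], "twist": [0, 0, 0], "claw": 0.0}, {"travel": [0.026, 0, 0.0056], "twist": [0, 0, 0], "claw": 0.0}, {"travel": [0.03, 0, 0.0065], "twist": [0, 0, 0], "claw": 0.0}, {"travel": [0.034, 0, 0.0073], "twist": [0, 0, 0], "claw": 0.0}, {"travel": [0.038, 0, 0.0081], "twist": [0, 0, 0], "claw": 0.0}, {"travel": [0.042, 0, 0.0089], "twist": [0, 0, 0], "claw": 0.0}, {"travel": [0.046, 0, 0.0098], "twist": [0, 0, 0], "claw": 0.0}])

```text
clock: 12.5
position: [0.6124, -0.1522, 0.0402]
tool_rot: [-3.142, -0.209, 1.465]
force: [0.2, 0.1, -0.7]
grip_width: 0.0001
```

```bash
python3 - <<'E'
from workcell import bot
from h import *
o=status(bot,9)
plan(o,list(O2+d2*-.15)+[.041],[np.pi,-.209,1.4646])
E
```

```text
t 12.55 rack [-0.0003 -0.1947] z 0.0403 rpy [ 3.142 -0.21   1.466] F [0.5 0.9 0.7] fwd 0.9
travel [0.0438, 0.0004, 0.0086] twist [-0.02, -0.05, 0.09]
```

View pics/s9.png

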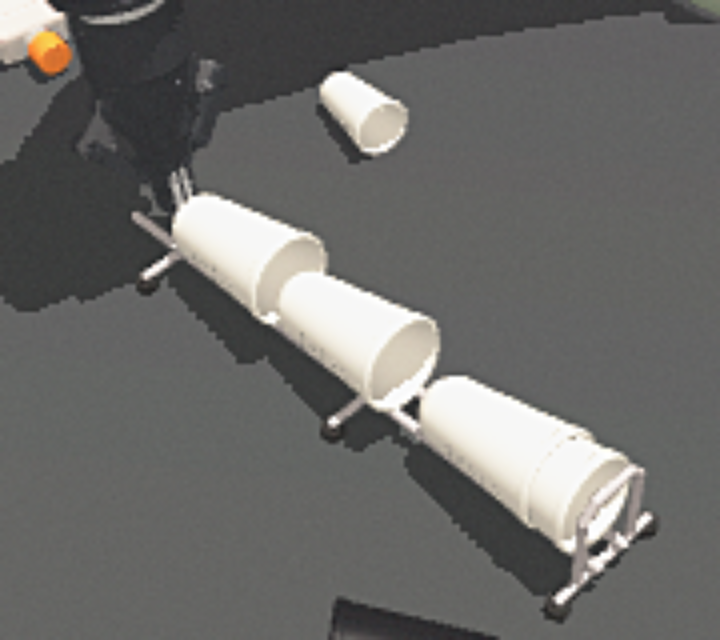

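View pics/w9.png

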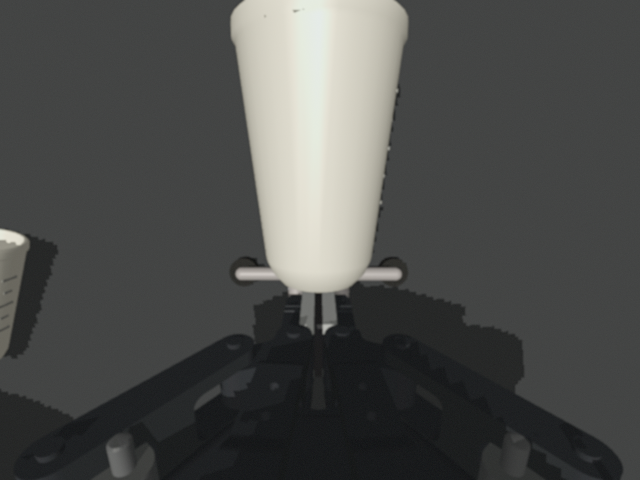

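d is sliding straight and its mouth has reached c's base. Continue.

apply_moves(commands=[{"travel": [0.004, 0, 0.0006], "twist": [0, 0, 0], "claw": 0.0}, {"travel": [0.008, 0, 0.0015], "twist": [0, 0, 0], "claw": 0.0}, {"travel": [0.012, 0, 0.0023], "twist": [0, 0, 0], "claw": 0.0}, {"travel": [0.016, 0, 0.0031], "twist": [0, 0, 0], "claw": 0.0}, {"travel": [0.02, 0, 0.004], "twist": [0, 0, 0], "claw": 0.0}, {"travel": [0.024, 0, 0.0048], "twist": [0, 0, 0], "claw": 0.0}, {"travel": [0.028, 0, 0.0056], "twist": [0, 0, 0], "claw": 0.0}, {"travel": [0.032, 0, 0.0064], "twist": [0, 0, 0], "claw": 0.0}, {"travel": [0.036, 0, 0.0072], "twist": [0, 0, 0], "claw": 0.0}, {"travel": [0.04, 0, 0.008], "twist": [0, 0, 0], "claw": 0.0}])

```text
clock: 13.65
position: [0.6167, -0.1116, 0.0407]
tool_rot: [3.142, -0.209, 1.465]
force: [-0.7, 0.5, 0.4]
grip_width: -0.0003
```

```bash
python3 - <<'E'
from workcell import bot
from h import *
o=status(bot,10)
plan(o,list(O2+d2*-.11)+[.041],[np.pi,-.209,1.4646])
E
```

```text
t 13.7 rack [-0.0004 -0.1539] z 0.0408 rpy [ 3.142 -0.21   1.466] F [ 1.1  0.9 -0.6] fwd 1.0
travel [0.0429, 0.0004, 0.009] twist [-0.01, -0.05, 0.09]
```

View pics/s10.png

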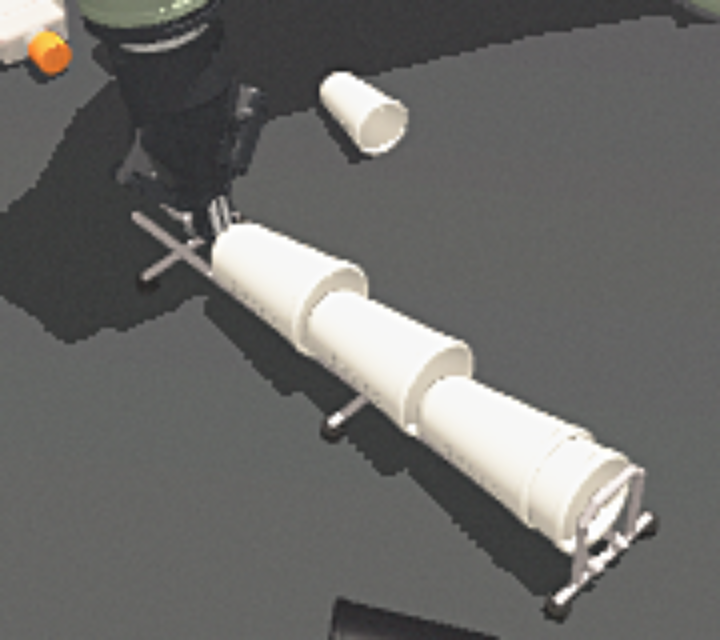

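Beaker d's mouth has gone over c's base, and c's mouth has reached b. Pushing on.

apply_moves(commands=[{"travel": [0.005, 0, 0.001], "twist": [0, 0, 0], "claw": 0.0}, {"travel": [0.01, 0, 0.002], "twist": [0, 0, 0], "claw": 0.0}, {"travel": [0.015, 0, 0.003], "twist": [0, 0, 0], "claw": 0.0}, {"travel": [0.02, 0, 0.004], "twist": [0, 0, 0], "claw": 0.0}, {"travel": [0.025, 0, 0.005], "twist": [0, 0, 0], "claw": 0.0}, {"travel": [0.03, 0, 0.006], "twist": [0, 0, 0], "claw": 0.0}, {"travel": [0.035, 0, 0.0072], "twist": [0, 0, 0], "claw": 0.0}, {"travel": [0.04, 0, 0.0083], "twist": [0, 0, 0], "claw": 0.0}, {"travel": [0.045, 0, 0.0093], "twist": [0, 0, 0], "claw": 0.0}, {"travel": [0.05, 0, 0.0104], "twist": [0, 0, 0], "claw": 0.0}])

```text
clock: 14.8
position: [0.6221, -0.0607, 0.041]
tool_rot: [3.142, -0.209, 1.465]
force: [-0.7, -1.5, -0.7]
grip_width: 0.0001
```

```bash
python3 - <<'E'
from workcell import bot
from h import *
o=status(bot,11)
plan(o,list(O2+d2*-.06)+[.041],[np.pi,-.209,1.4646])
E
```

```text
t 14.85 rack [-0.0005 -0.1025] z 0.041 rpy [ 3.142 -0.21   1.466] F [-0.5  0.2 -0.8] fwd 0.1
travel [0.0415, 0.0005, 0.0089] twist [-0.02, -0.06, 0.1]
```

View pics/s11.png

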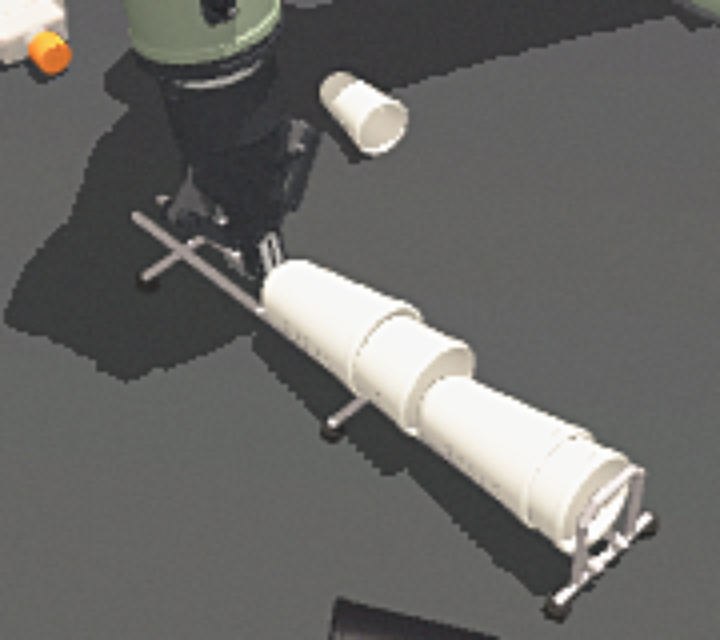

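View pics/w11.png

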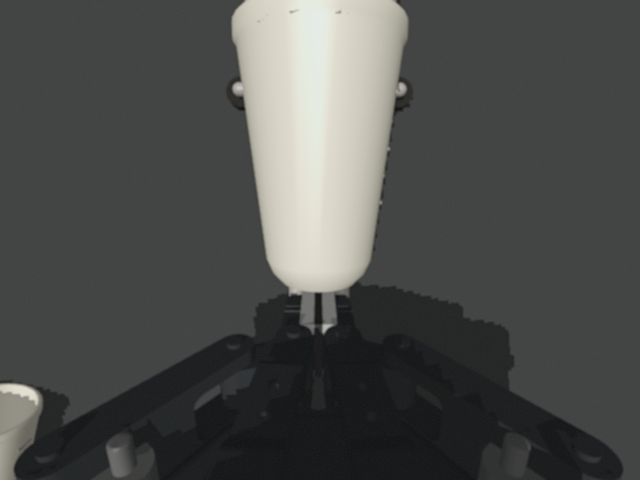

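d is over c and nearly home. Continuing.

apply_moves(commands=[{"travel": [0.005, 0, 0.001], "twist": [0, 0, 0], "claw": 0.0}, {"travel": [0.01, 0, 0.002], "twist": [0, 0, 0], "claw": 0.0}, {"travel": [0.015, 0, 0.003], "twist": [0, 0, 0], "claw": 0.0}, {"travel": [0.02, 0, 0.004], "twist": [0, 0, 0], "claw": 0.0}, {"travel": [0.025, 0, 0.005], "twist": [0, 0, 0], "claw": 0.0}, {"travel": [0.03, 0, 0.006], "twist": [0, 0, 0], "claw": 0.0}, {"travel": [0.035, 0, 0.0072], "twist": [0, 0, 0], "claw": 0.0}, {"travel": [0.04, 0, 0.0083], "twist": [0, 0, 0], "claw": 0.0}, {"travel": [0.045, 0, 0.0093], "twist": [0, 0, 0], "claw": 0.0}, {"travel": [0.05, 0, 0.0104], "twist": [0, 0, 0], "claw": 0.0}])

```text
clock: 15.95
position: [0.6275, -0.0099, 0.0412]
tool_rot: [3.142, -0.209, 1.465]
force: [-0.9, -0.1, 0.3]
grip_width: -0.0004
```

```bash
python3 - <<'E'
from workcell import bot
from h import *
o=status(bot,12)
plan(o,list(O2+d2*-.02)+[.041],[np.pi,-.209,1.4646])
E
```

```text
t 16.0 rack [-0.0005 -0.0513] z 0.0413 rpy [ 3.142 -0.21   1.466] F [-0.2 -0.   0.3] fwd -0.0
travel [0.0306, 0.0006, 0.0068] twist [-0.02, -0.06, 0.1]
```

View pics/s12.png

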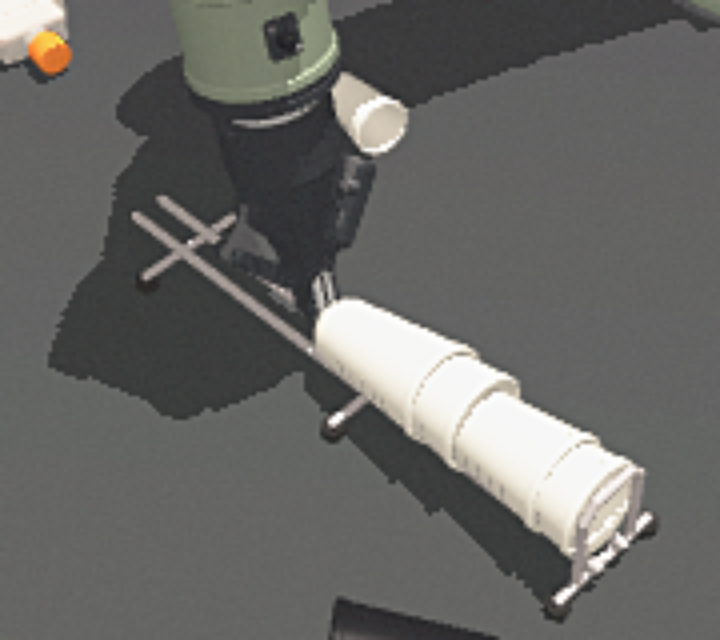

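d looks home on c, and c is part way over b. About 40 mm remains, taken slower now.

apply_moves(commands=[{"travel": [0.0035, 0, 0.0007], "twist": [0, 0, 0], "claw": 0.0}, {"travel": [0.007, 0, 0.0014], "twist": [0, 0, 0], "claw": 0.0}, {"travel": [0.0105, 0, 0.0021], "twist": [0, 0, 0], "claw": 0.0}, {"travel": [0.014, 0, 0.0029], "twist": [0, 0, 0], "claw": 0.0}, {"travel": [0.0175, 0, 0.0036], "twist": [0, 0, 0], "claw": 0.0}, {"travel": [0.021, 0, 0.0044], "twist": [0, 0, 0], "claw": 0.0}, {"travel": [0.0245, 0, 0.0052], "twist": [0, 0, 0], "claw": 0.0}, {"travel": [0.028, 0, 0.006], "twist": [0, 0, 0], "claw": 0.0}, {"travel": [0.03, 0, 0.0065], "twist": [0, 0, 0], "claw": 0.0}])

```text
clock: 17.0
position: [0.6307, 0.0206, 0.0411]
tool_rot: [3.142, -0.21, 1.466]
force: [0.6, -1.3, 0.8]
grip_width: 0.0001
```

```bash
python3 - <<'E'
from workcell import bot
from h import *
o=status(bot,13)
E
```

```text
t 17.05 rack [-0.0005 -0.0215] z 0.0411 rpy [ 3.141 -0.21   1.466] F [-0.1  0.5 -0.3] fwd 0.4
```

View pics/s13.png

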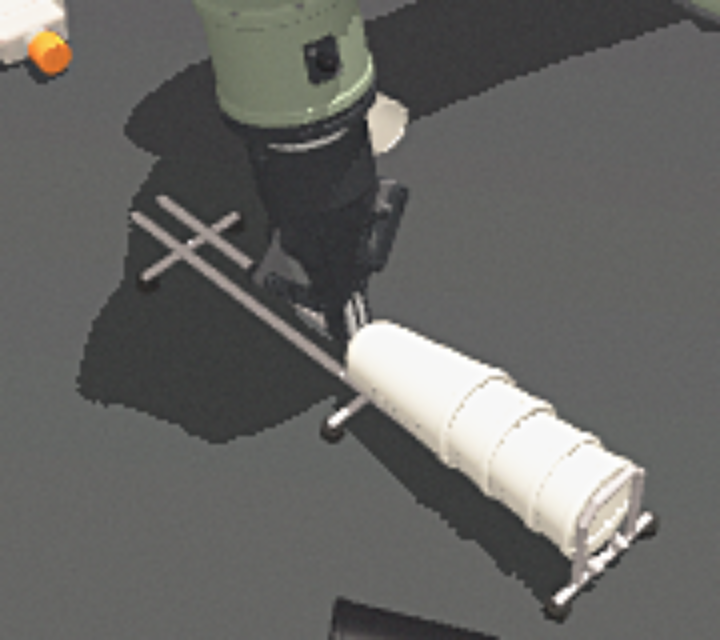

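apply_moves(commands=[{"travel": [0.001, 0, 0.0002], "twist": [0, 0, 0], "claw": 0.0}, {"travel": [0.002, 0, 0.0004], "twist": [0, 0, 0], "claw": 0.0}, {"travel": [0.003, 0, 0.0006], "twist": [0, 0, 0], "claw": 0.0}, {"travel": [0.004, 0, 0.0008], "twist": [0, 0, 0], "claw": 0.0}, {"travel": [0.005, 0, 0.001], "twist": [0, 0, 0], "claw": 0.0}, {"travel": [0.006, 0, 0.0012], "twist": [0, 0, 0], "claw": 0.0}, {"travel": [0.007, 0, 0.0015], "twist": [0, 0, 0], "claw": 0.0}])

```text
clock: 17.85
position: [0.6314, 0.0274, 0.041]
tool_rot: [-3.142, -0.209, 1.465]
force: [-0.6, -2.4, 0.0]
grip_width: 0.0001
```

apply_moves(commands=[{"travel": [0.001, 0, 0.0002], "twist": [0, 0, 0], "claw": 0.0}, {"travel": [0.002, 0, 0.0004], "twist": [0, 0, 0], "claw": 0.0}, {"travel": [0.002, 0, 0.0004], "twist": [0, 0, 0], "claw": 0.0}])

```text
clock: 18.15
position: [0.6317, 0.0296, 0.0411]
tool_rot: [3.142, -0.21, 1.466]
force: [-0.4, -0.8, 0.8]
grip_width: 0.0002
```

apply_moves(commands=[{"travel": [0.001, 0, 0.0002], "twist": [0, 0, 0], "claw": 0.0}, {"travel": [0.002, 0, 0.0004], "twist": [0, 0, 0], "claw": 0.0}, {"travel": [0.002, 0, 0.0004], "twist": [0, 0, 0], "claw": 0.0}])

```text
clock: 18.45
position: [0.6319, 0.0311, 0.0411]
tool_rot: [3.142, -0.209, 1.465]
force: [1.0, -4.9, 1.3]
grip_width: -0.0001
```

```bash
python3 - <<'E'
from workcell import bot
from h import *
o=status(bot,14)
f=bot.grab_frame("top");cv2.imwrite("pics/t14.png",cv2.resize(f["frame"][160:250,190:330],None,fx=5,fy=5,interpolation=cv2.INTER_CUBIC))
E
```

```text
t 18.5 rack [-0.0004 -0.0112] z 0.0411 rpy [ 3.142 -0.209  1.465] F [-0.7 -3.5  1.2] fwd -3.6
```

View pics/s14.png

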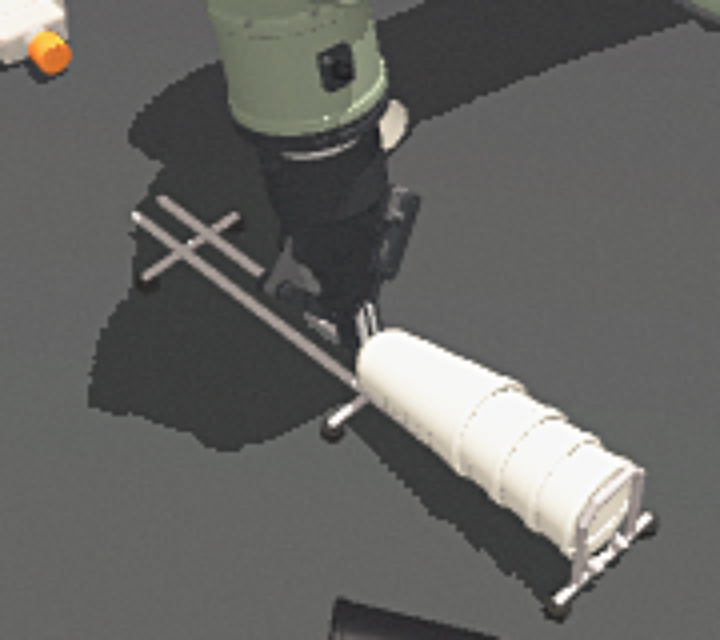

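View pics/t14.png

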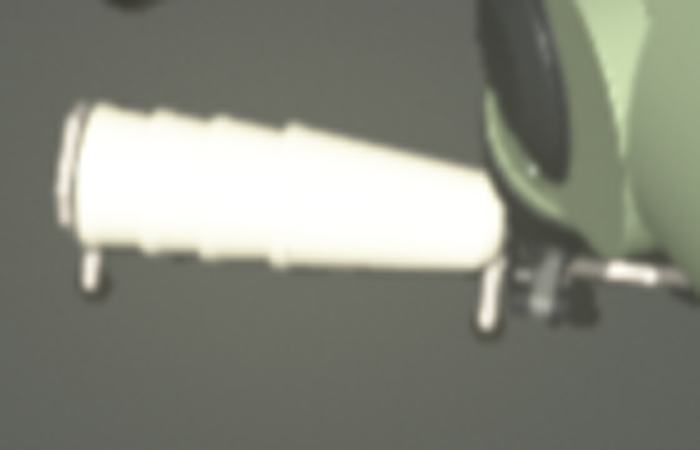

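The rim spacing in the top view (98, 155, 218, 287) suggests d and c aren't fully home yet, and resistance is only 4–5 N. Pushing further.

apply_moves(commands=[{"travel": [0.001, 0, 0.0002], "twist": [0, 0, 0], "claw": 0.0}, {"travel": [0.002, 0, 0.0004], "twist": [0, 0, 0], "claw": 0.0}, {"travel": [0.002, 0, 0.0004], "twist": [0, 0, 0], "claw": 0.0}])

```text
clock: 18.95
position: [0.6321, 0.0325, 0.0411]
tool_rot: [3.141, -0.208, 1.465]
force: [-0.9, -8.0, 3.3]
grip_width: 0.0002
```

apply_moves(commands=[{"travel": [0.001, 0, 0.0002], "twist": [0, 0, 0], "claw": 0.0}, {"travel": [0.002, 0, 0.0004], "twist": [0, 0, 0], "claw": 0.0}, {"travel": [0.002, 0, 0.0004], "twist": [0, 0, 0], "claw": 0.0}])

```text
clock: 19.25
position: [0.6324, 0.0335, 0.0411]
tool_rot: [3.141, -0.207, 1.464]
force: [-1.8, -13.3, 5.2]
grip_width: 0.0001
```

apply_moves(commands=[{"travel": [0.001, 0, 0.0002], "twist": [0, 0, 0], "claw": 0.0}, {"travel": [0.001, 0, 0.0002], "twist": [0, 0, 0], "claw": 0.0}, {"travel": [0.001, 0, 0.0002], "twist": [0, 0, 0], "claw": 0.0}])

```text
clock: 19.55
position: [0.6325, 0.034, 0.0411]
tool_rot: [3.141, -0.207, 1.464]
force: [-1.8, -15.2, 6.0]
grip_width: -0.0001
```

```bash
python3 - <<'E'
from workcell import bot
from h import *
o=status(bot,15)
f=bot.grab_frame("top");cv2.imwrite("pics/t15.png",cv2.resize(f["frame"][160:250,190:330],None,fx=5,fy=5,interpolation=cv2.INTER_CUBIC))
E
```

```text
t 19.6 rack [-0.0001 -0.0083] z 0.041 rpy [ 3.142 -0.207  1.464] F [ -1.2 -15.7   5.7] fwd -15.8
```

View pics/t15.png

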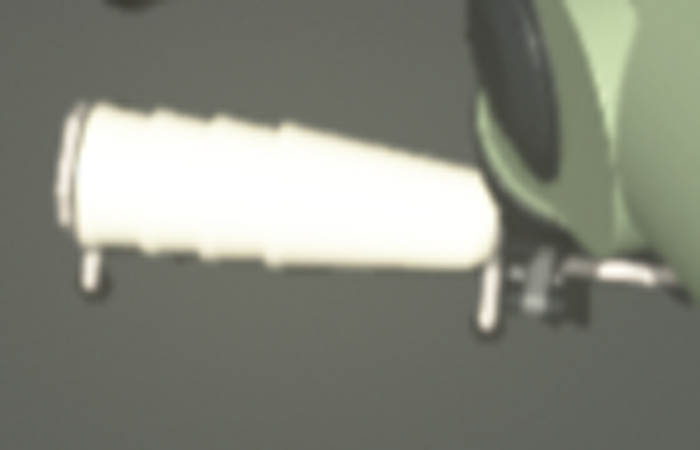

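View pics/s15.png

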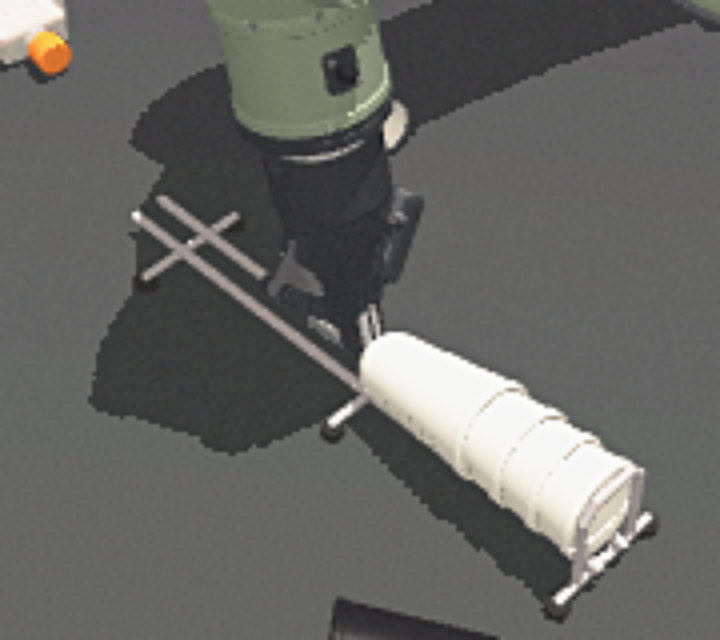

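View pics/w15.png

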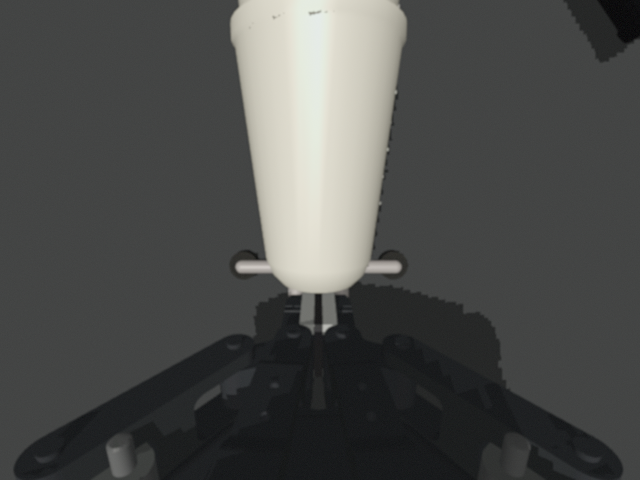

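apply_moves(commands=[{"travel": [0.001, 0, 0.0002], "twist": [0, 0, 0], "claw": 0.0}, {"travel": [0.002, 0, 0.0004], "twist": [0, 0, 0], "claw": 0.0}, {"travel": [0.002, 0, 0.0004], "twist": [0, 0, 0], "claw": 0.0}])

```text
clock: 20.05
position: [0.6327, 0.0349, 0.041]
tool_rot: [3.141, -0.206, 1.463]
force: [-1.9, -20.5, 8.2]
grip_width: -0.0
```

```bash
python3 - <<'E'
from workcell import bot
from h import *
o=status(bot,16)
f=bot.grab_frame("top");P=f["pose"]
cv2.imwrite("pics/t16.png",cv2.resize(f["frame"][160:250,190:330],None,fx=5,fy=5,interpolation=cv2.INTER_CUBIC))
# expected rim-top pixels if home with base of d at 2.5+ and mouths at 191.5-28k, mouth center ~54mm
for yh in (.1915,.1895):
  for x in(-.034,.034):
    print([proj(f,P,[list(O2+n2*x+d2*(yh-.028*k))+[.054]])[0].round(1).tolist() for k in range(4)])
E
```

```text
t 20.1 rack [ 0.     -0.0073] z 0.0411 rpy [ 3.141 -0.206  1.463] F [ -2.1 -19.9   7.9] fwd -20.0
[[207.4, 208.1], [219.1, 209.3], [230.9, 210.5], [242.7, 211.7]]
[[211.5, 180.5], [223.1, 181.7], [234.7, 182.8], [246.4, 184.0]]
[[208.2, 208.2], [220.0, 209.4], [231.7, 210.6], [243.5, 211.8]]
[[212.3, 180.6], [223.9, 181.7], [235.6, 182.9], [247.2, 184.1]]
```

View pics/t16.png

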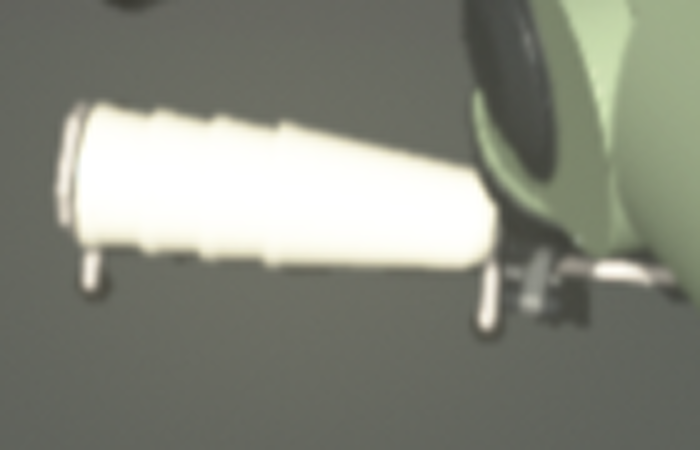

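Resistance is firm at 20 N with almost no motion, but the top view's rim spacing is blurred. I'll retract and inspect with the wrist camera from above.

apply_moves(commands=[{"travel": [-0.005, 0, -0.001], "twist": [0, 0, 0], "claw": 0.0}, {"travel": [-0.015, 0, -0.003], "twist": [0, 0, 0], "claw": 0.0}, {"travel": [-0.03, 0, -0.01], "twist": [0, 0, 0], "claw": 0.0}, {"travel": [-0.03, 0, -0.04], "twist": [0, 0, 0], "claw": 0.0}, {"travel": [-0.03, 0, -0.08], "twist": [0, -2, 0], "claw": 0.0}, {"travel": [-0.02, 0, -0.12], "twist": [0, -5, 0], "claw": 0.0}, {"travel": [0.0, 0, -0.16], "twist": [0, -8, 0], "claw": 0.0}, {"travel": [0.03, 0, -0.19], "twist": [0, -12, 0], "claw": 0.0}, {"travel": [0.05, 0, -0.19], "twist": [0, -12, 0], "claw": 0.0}, {"travel": [0.05, 0, -0.19], "twist": [0, -12, 0], "claw": 0.0}])

```text
clock: 21.25
position: [0.6339, 0.051, 0.2393]
tool_rot: [3.139, -0.002, 1.47]
force: [-0.5, -0.4, -1.1]
grip_width: 0.0005
```

```bash
python3 - <<'E'
from workcell import bot
from h import *
import pickle
o=status(bot,17,False);f=bot.grab_frame("wrist");cv2.imwrite("pics/w17.png",f["frame"]);pickle.dump((f,o),open("w17.pkl","wb"))
E
```

```text
t 21.3 rack [-0.0006  0.0063] z 0.238 rpy [ 3.141 -0.     1.467] F [-0.3 -1.1 -0.6] fwd -1.2
```

View pics/w17.png

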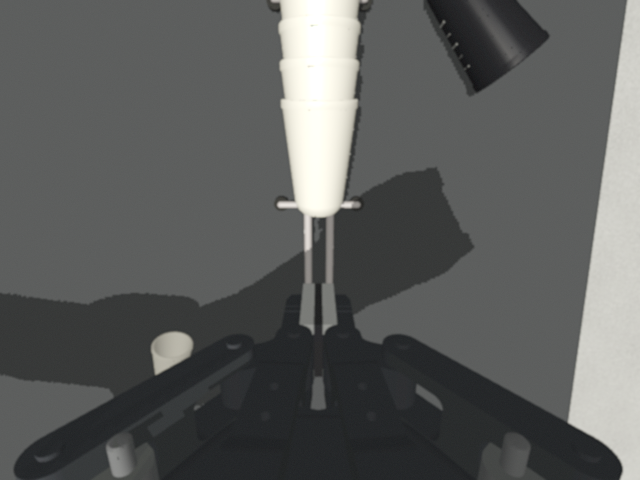

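View pics/s17.png

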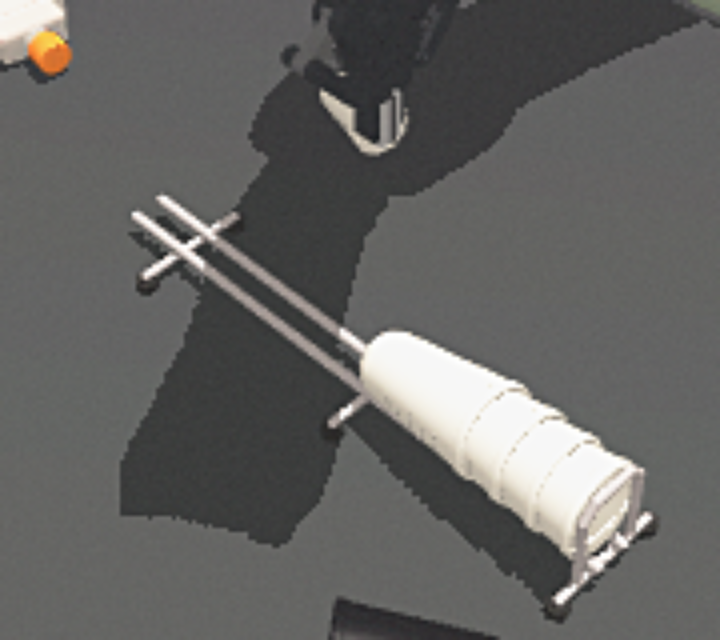

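Rims show at v≈103 (d), 62 (c), 22 (b). I'll move 80 mm forward for a view with the hoop.

apply_moves(commands=[{"travel": [0.02, 0, 0], "twist": [0, 0, 0], "claw": 0.0}, {"travel": [0.05, 0, 0], "twist": [0, 0, 0], "claw": 0.0}, {"travel": [0.08, 0, 0], "twist": [0, 0, 0], "claw": 0.0}, {"travel": [0.09, 0, 0], "twist": [0, 0, 0], "claw": 0.0}, {"travel": [0.09, 0, 0], "twist": [0, 0, 0], "claw": 0.0}, {"travel": [0.09, 0, 0], "twist": [0, 0, 0], "claw": 0.0}])

```text
clock: 22.0
position: [0.6431, 0.1353, 0.2369]
tool_rot: [-3.141, 0.001, 1.464]
force: [-0.3, 0.4, 0.1]
grip_width: 0.0
```

```bash
python3 - <<'E'
from workcell import bot
from h import *
import pickle
f=bot.grab_frame("wrist");o=bot.observe();f=bot.grab_frame("wrist");cv2.imwrite("pics/w18.png",cv2.resize(f["frame"][20:300,200:440],None,fx=2.1,fy=2.1,interpolation=cv2.INTER_CUBIC));pickle.dump((f,o),open("w18.pkl","wb"))
print(o["clock"],o["position"],o["tool_rot"])
g=f["frame"];m=(g.min(2)>130).astype(np.uint8);n,l,s,c=cv2.connectedComponentsWithStats(m)
i=1+np.argmax(s[1:,4]);print(s[i])
for v in range(s[i,1],s[i,1]+s[i,3]):
    u=np.where(l[v]==i)[0];print(v,u.min(),u.max(),end=' | ')
E
```

```text
22.05 [0.643202   0.13507019 0.23704393] [-3.14114010e+00  1.00019055e-03  1.46332836e+00]
[  561     0    79   480 23682]
0 616 639 | 1 616 639 | 2 616 639 | 3 616 639 | 4 616 639 | 5 616 639 | 6 615 639 | 7 615 639 | 8 615 639 | 9 615 639 | 10 615 639 | 11 615 639 | 12 615 639 | 13 615 639 | 14 614 639 | 15 614 639 | 16 614 639 | 17 614 639 | 18 614 639 | 19 614 639 | 20 614 639 | 21 614 639 | 22 613 639 | 23 613 639 | 24 613 639 | 25 613 639 | 26 613 639 | 27 613 639 | 28 613 639 | 29 612 639 | 30 612 639 | 31 612 639 | 32 612 639 | 33 612 639 | 34 612 639 | 35 612 639 | 36 612 639 | 37 611 639 | 38 611 639 | 39 611 639 | 40 611 639 | 41 611 639 | 42 611 639 | 43 611 639 | 44 611 639 | 45 610 639 | 46 610 639 | 47 610 639 | 48 610 639 | 49 610 639 | 50 610 639 | 51 610 639 | 52 609 639 | 53 609 639 | 54 609 639 | 55 609 639 | 56 609 639 | 57 609 639 | 58 609 639 | 59 609 639 | 60 608 639 | 61 608 639 | 62 608 639 | 63 608 639 | 64 608 639 | 65 608 639 | 66 608 639 | 67 607 639 | 68 607 639 | 69 607 639 | 70 607 639 | 71 607 639 | 72 607 639 | 73 607 639 | 74 607 639 | 75 606 639 |
[... 4932 characters left out ...]
 430 581 639 | 431 583 639 | 432 585 639 | 433 587 639 | 434 588 639 | 435 590 639 | 436 592 639 | 437 594 639 | 438 596 639 | 439 597 639 | 440 599 639 | 441 601 639 | 442 602 639 | 443 603 639 | 444 605 639 | 445 606 639 | 446 607 639 | 447 608 639 | 448 610 639 | 449 611 639 | 450 612 639 | 451 613 639 | 452 614 639 | 453 614 639 | 454 615 639 | 455 616 639 | 456 617 639 | 457 618 639 | 458 618 639 | 459 619 639 | 460 620 639 | 461 620 639 | 462 621 639 | 463 621 639 | 464 622 639 | 465 622 639 | 466 622 639 | 467 622 639 | 468 623 639 | 469 623 639 | 470 623 639 | 471 622 639 | 472 622 639 | 473 622 639 | 474 622 639 | 475 621 639 | 476 621 639 | 477 621 639 | 478 620 639 | 479 620 639 |
```

View pics/w18.png

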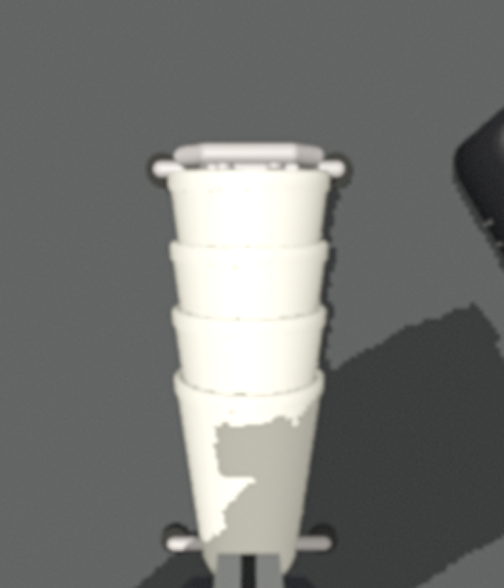

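```bash
python3 - <<'E'
from h import *
import pickle
f,o=pickle.load(open("w18.pkl","rb"));P=campose(f,o)
g=cv2.resize(f["frame"].min(2)[60:260,260:380],None,fx=4,fy=4,interpolation=cv2.INTER_CUBIC)
W=[]
for r in range(g.shape[0]):
    u=np.where(g[r,:]>125)[0]
    v=(r+.5)/4-.5+60
    if len(u): W.append((v,(u.min()+.5)/4-.5+260,(u.max()+.5)/4-.5+260))
W=np.array(W)
for side in(1,2):
    x=(W[:,side]-318)*(1 if side==2 else -1)
    from scipy.signal import find_peaks
    x=np.convolve(x,np.ones(5)/5,'same')
    pk,_=find_peaks(x,prominence=.5,distance=20)
    for p in pk:
        for z in(.05,): print(side,W[p,0].round(1),x[p].round(1),rack(onplane(f,P,[[W[p,side],W[p,0]]],z)[0]).round(4))
# hoop top bar front(near) edge at z=.0845; a's rim top edge
for vv in(144,153,164):
    v=20+vv/2.1
    for z in (.0845,):print("hoop",vv,rack(onplane(f,P,[[318,v]],z)[0]).round(4))
for vv in(168,172,243,257,306,321,372,392):print(vv,rack(onplane(f,P,[[318,20+vv/2.1]],.088)[0]).round(4))
E
```

```text
1 99.9 45.6 [-0.0402  0.195 ]
1 138.1 37.9 [-0.0344  0.162 ]
1 169.4 36.9 [-0.0344  0.1335]
1 200.9 35.9 [-0.0345  0.1032]
2 99.6 45.6 [0.0415 0.1951]
2 136.9 37.6 [0.0353 0.1631]
2 168.4 36.6 [0.0353 0.1344]
2 200.9 35.4 [0.035  0.1031]
hoop 144 [0.0006 0.2006]
hoop 153 [0.0006 0.1975]
hoop 164 [0.0006 0.1936]
168 [0.0006 0.1919]
172 [0.0006 0.1905]
243 [0.0006 0.1647]
257 [0.0006 0.1595]
306 [0.0006 0.1406]
321 [0.0006 0.1347]
372 [0.0006 0.114 ]
392 [0.0005 0.1057]
```

```bash
python3 - <<'E'
from h import *
import pickle
f,o=pickle.load(open("w18.pkl","rb"))
g=f["frame"][85:220,268:368];g=cv2.convertScaleAbs(g,alpha=2.2,beta=-300)
g=cv2.resize(g,(600,810),interpolation=cv2.INTER_CUBIC)
cv2.imwrite("pics/z18a.png",g[0:420]);cv2.imwrite("pics/z18b.png",g[390:810])
E
```

View pics/z18a.png

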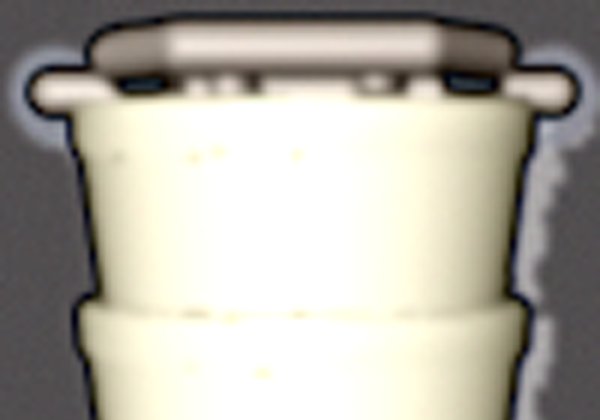

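View pics/z18b.png

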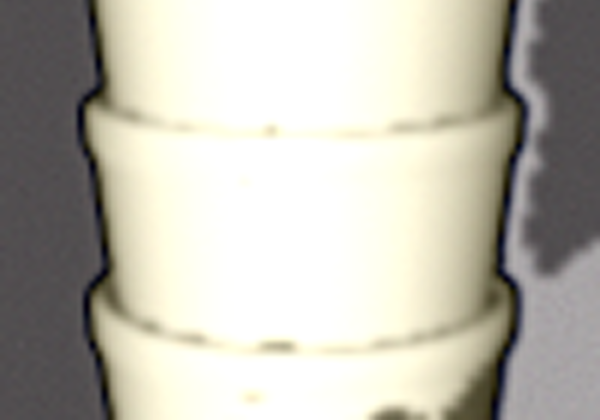

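```bash
python3 - <<'E'
from h import *
import pickle
f,o=pickle.load(open("w18.pkl","rb"));P=campose(f,o)
print("cam rack",rack(P[:3,3]),P[2,3])
vs=[103.3,135,165.8,197.2]
y=np.array([rack(onplane(f,P,[[355,v]],.054)[0])[1] for v in vs]);print("silh",y,np.diff(y))
# front crown: mouth-edge top point; y_center = y+ .034*tilt, z=.054+.034
for v,t in((101.7,.05),(137.7,.06),(172.2,.08),(208.3,.12)):print(v,rack(onplane(f,P,[[318,v]],.0875)[0])[1]+.034*t)
E
```

```text
cam rack [0.00064474 0.16937514] 0.3789806419227415
silh [0.19176124 0.16478448 0.13717451 0.10749019] [-0.02697676 -0.02760997 -0.02968432]
101.7 0.19237829618424063
137.7 0.16521379643628548
172.2 0.13793943348509785
208.3 0.10821838092994455
```

```bash
python3 - <<'E'
from h import *
import pickle
f,o=pickle.load(open("w17.pkl","rb"))
g=f["frame"][0:130,268:368];g=cv2.convertScaleAbs(g,alpha=2.2,beta=-300)
g=cv2.resize(g,(600,780),interpolation=cv2.INTER_CUBIC);cv2.imwrite("pics/z17.png",g[:600])
cv2.imwrite("pics/z17b.png",g[380:])
E
```

```text
(no output)
```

View pics/z17.png

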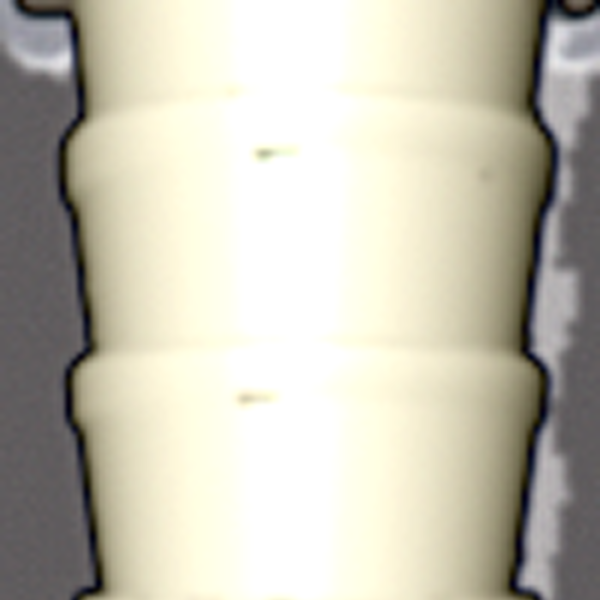

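View pics/z17b.png

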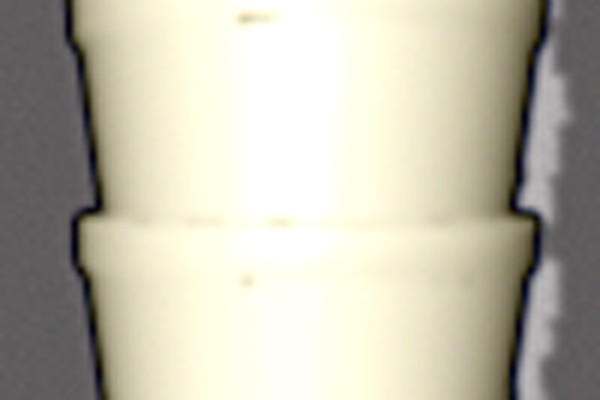

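```bash
python3 - <<'E'
from h import *
import pickle
f,o=pickle.load(open("w17.pkl","rb"));P=campose(f,o);print(o["position"])
for vs in ([26.7,64.7,102],[34.2,71.7,108],[125/6,355/6,590/6]):
    y=np.array([rack(onplane(f,P,[[357,v-.4]],.054)[0])[1] for v in vs]);print("silh",y,np.diff(y))
f=__import__("workcell").bot.grab_frame("scene");cv2.imwrite("pics/s18.png",cv2.resize(f["frame"][250:330,300:390],None,fx=8,fy=8,interpolation=cv2.INTER_CUBIC))
E
```

```text
[0.63353165 0.04854009 0.23804576]
silh [0.1655159  0.13665384 0.10660409] [-0.02886206 -0.03004976]
silh [0.15995222 0.13114891 0.10160083] [-0.02880331 -0.02954808]
silh [0.16982394 0.14096287 0.10963788] [-0.02886107 -0.03132499]
```

View pics/s18.png

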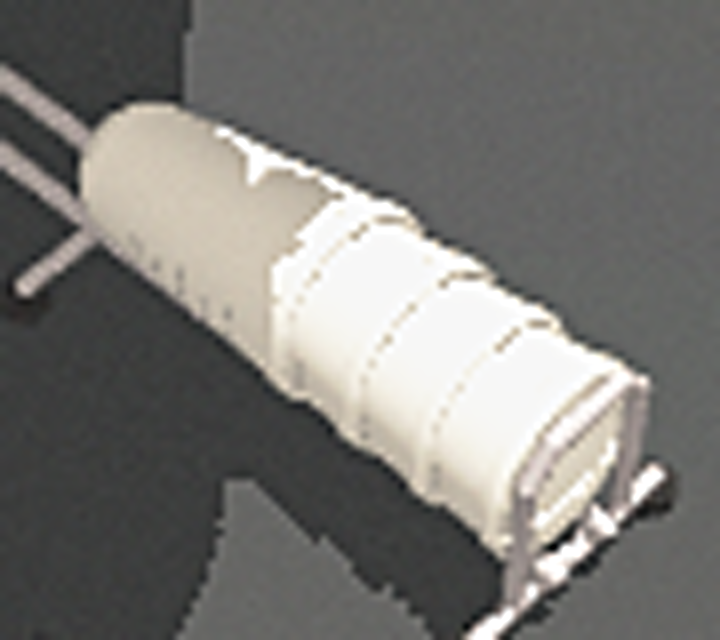

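d–c spacing measures about 1–2 mm more than c–b (29.7–30 against 27.6–28.9 mm), while a is at the hoop (191.8 mm). I'll go back for a second, firmer push.

```bash
python3 - <<'E'
from workcell import bot
from h import *
o=bot.observe();print(rack(o["position"]))
plan(o,list(O2+d2*-.05)+[.16],[np.pi,-.209,1.4646])
plan(o,list(O2+d2*-.05)+[.044],[np.pi,-.209,1.4646])
E
```

```text
[-0.00021389  0.09378962]
travel [-0.1437, 0.0004, 0.0774] twist [0.0, 12.01, -0.06]
travel [-0.1437, 0.0004, 0.1934] twist [0.0, 12.01, -0.06]
```

apply_moves(commands=[{"travel": [-0.03, 0, 0], "twist": [0, 0, 0], "claw": 0.0}, {"travel": [-0.07, 0, 0], "twist": [0, 2, 0], "claw": 0.0}, {"travel": [-0.11, 0, 0], "twist": [0, 6, 0], "claw": 0.0}, {"travel": [-0.144, 0, 0.02], "twist": [0, 9, 0], "claw": 0.0}, {"travel": [-0.144, 0, 0.06], "twist": [0, 12, 0], "claw": 0.0}, {"travel": [-0.144, 0, 0.1], "twist": [0, 12, 0], "claw": 0.0}, {"travel": [-0.144, 0, 0.14], "twist": [0, 12, 0], "claw": 0.0}, {"travel": [-0.144, 0, 0.18], "twist": [0, 12, 0], "claw": 0.0}, {"travel": [-0.144, 0, 0.193], "twist": [0, 12, 0], "claw": 0.0}, {"travel": [-0.144, 0, 0.193], "twist": [0, 12, 0], "claw": 0.0}])

```text
clock: 23.15
position: [0.6271, -0.0063, 0.0433]
tool_rot: [-3.139, -0.209, 1.464]
force: [0.2, 0.5, 0.8]
grip_width: 0.0001
```

```bash
python3 - <<'E'
from workcell import bot
from h import *
o=status(bot,19)
plan(o,list(O2+d2*-.013)+[.043],[np.pi,-.209,1.4646])
E
```

```text
t 23.2 rack [-0.0002 -0.0486] z 0.0451 rpy [ 3.142 -0.21   1.465] F [ 0.3 -0.2  0.9] fwd -0.2
travel [0.0344, 0.0002, 0.0095] twist [-0.0, -0.04, 0.03]
```

View pics/w19.png

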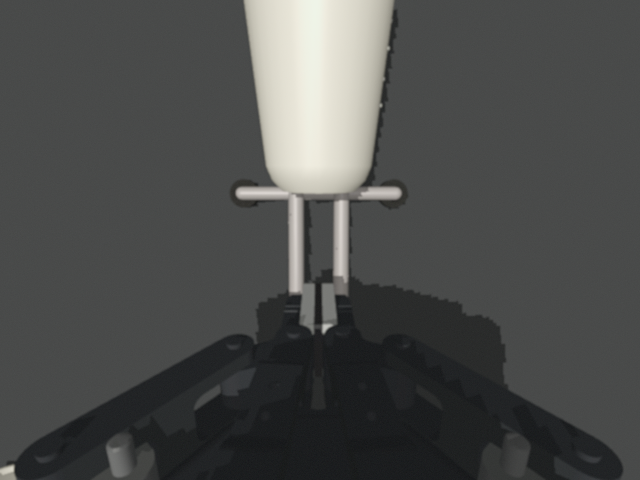

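The base is centred ahead of the fingers at (318,190). Approaching.

apply_moves(commands=[{"travel": [0.01, 0, 0.0025], "twist": [0, 0, 0], "claw": 0.0}, {"travel": [0.02, 0, 0.005], "twist": [0, 0, 0], "claw": 0.0}, {"travel": [0.028, 0, 0.0075], "twist": [0, 0, 0], "claw": 0.0}, {"travel": [0.032, 0, 0.009], "twist": [0, 0, 0], "claw": 0.0}, {"travel": [0.0345, 0, 0.0095], "twist": [0, 0, 0], "claw": 0.0}, {"travel": [0.0345, 0, 0.0095], "twist": [0, 0, 0], "claw": 0.0}])

```text
clock: 23.9
position: [0.6317, 0.03, 0.0423]
tool_rot: [-3.142, -0.209, 1.466]
force: [-0.3, -0.6, 0.0]
grip_width: 0.0004
```

apply_moves(commands=[{"travel": [0.001, 0, 0.0002], "twist": [0, 0, 0], "claw": 0.0}, {"travel": [0.002, 0, 0.0004], "twist": [0, 0, 0], "claw": 0.0}, {"travel": [0.002, 0, 0.0004], "twist": [0, 0, 0], "claw": 0.0}])

```text
clock: 24.2
position: [0.6319, 0.0316, 0.0423]
tool_rot: [-3.142, -0.209, 1.465]
force: [1.3, -0.3, 0.7]
grip_width: 0.0002
```

apply_moves(commands=[{"travel": [0.001, 0, 0.0002], "twist": [0, 0, 0], "claw": 0.0}, {"travel": [0.0015, 0, 0.0003], "twist": [0, 0, 0], "claw": 0.0}, {"travel": [0.0015, 0, 0.0003], "twist": [0, 0, 0], "claw": 0.0}])

```text
clock: 24.5
position: [0.6321, 0.0332, 0.0424]
tool_rot: [3.142, -0.209, 1.465]
force: [-0.6, -0.1, 0.7]
grip_width: 0.0
```

apply_moves(commands=[{"travel": [0.001, 0, 0.0002], "twist": [0, 0, 0], "claw": 0.0}, {"travel": [0.0015, 0, 0.0003], "twist": [0, 0, 0], "claw": 0.0}, {"travel": [0.0015, 0, 0.0003], "twist": [0, 0, 0], "claw": 0.0}])

```text
clock: 24.8
position: [0.6322, 0.0345, 0.0424]
tool_rot: [3.142, -0.209, 1.465]
force: [0.9, -1.7, -0.1]
grip_width: 0.0
```

No force until 0.0345, so the last push really moved d. I'll continue the firm push.

apply_moves(commands=[{"travel": [0.001, 0, 0.0002], "twist": [0, 0, 0], "claw": 0.0}, {"travel": [0.002, 0, 0.0004], "twist": [0, 0, 0], "claw": 0.0}, {"travel": [0.002, 0, 0.0004], "twist": [0, 0, 0], "claw": 0.0}])

```text
clock: 25.1
position: [0.6324, 0.0359, 0.0423]
tool_rot: [-3.142, -0.208, 1.465]
force: [-0.3, -7.1, 0.1]
grip_width: -0.0002
```

apply_moves(commands=[{"travel": [0.001, 0, 0.0002], "twist": [0, 0, 0], "claw": 0.0}, {"travel": [0.002, 0, 0.0004], "twist": [0, 0, 0], "claw": 0.0}, {"travel": [0.002, 0, 0.0004], "twist": [0, 0, 0], "claw": 0.0}])

```text
clock: 25.4
position: [0.6326, 0.0364, 0.0422]
tool_rot: [-3.141, -0.207, 1.464]
force: [-1.5, -14.1, 2.8]
grip_width: -0.0
```

apply_moves(commands=[{"travel": [0.001, 0, 0.0002], "twist": [0, 0, 0], "claw": 0.0}, {"travel": [0.0015, 0, 0.0003], "twist": [0, 0, 0], "claw": 0.0}, {"travel": [0.0015, 0, 0.0003], "twist": [0, 0, 0], "claw": 0.0}])

```text
clock: 25.7
position: [0.6327, 0.0366, 0.042]
tool_rot: [-3.141, -0.205, 1.463]
force: [-3.3, -19.7, 4.0]
grip_width: -0.0002
```

Now it is a hard stop: only 0.2 mm of motion from 14 to 20 N, and 1.7 mm beyond the earlier end. One more nudge, then retract and re-measure.

apply_moves(commands=[{"travel": [0.001, 0, 0.0002], "twist": [0, 0, 0], "claw": 0.0}, {"travel": [0.0015, 0, 0.0003], "twist": [0, 0, 0], "claw": 0.0}, {"travel": [0.0015, 0, 0.0003], "twist": [0, 0, 0], "claw": 0.0}])

```text
clock: 26.0
position: [0.6328, 0.0368, 0.0419]
tool_rot: [-3.141, -0.204, 1.462]
force: [-2.8, -24.7, 5.0]
grip_width: -0.0002
```

apply_moves(commands=[{"travel": [-0.003, 0, -0.0006], "twist": [0, 0, 0], "claw": 0.0}, {"travel": [-0.01, 0, -0.002], "twist": [0, 0, 0], "claw": 0.0}, {"travel": [-0.025, 0, -0.006], "twist": [0, 0, 0], "claw": 0.0}, {"travel": [-0.032, 0, -0.03], "twist": [0, 0, 0], "claw": 0.0}, {"travel": [-0.032, 0, -0.07], "twist": [0, -2, 0], "claw": 0.0}, {"travel": [-0.03, 0, -0.11], "twist": [0, -4, 0], "claw": 0.0}, {"travel": [0.0, 0, -0.15], "twist": [0, -8, 0], "claw": 0.0}, {"travel": [0.04, 0, -0.18], "twist": [0, -12, 0], "claw": 0.0}, {"travel": [0.09, 0, -0.175], "twist": [0, -12, 0], "claw": 0.0}, {"travel": [0.14, 0, -0.165], "twist": [0, -12, 0], "claw": 0.0}])

```text
clock: 27.0
position: [0.6443, 0.144, 0.2352]
tool_rot: [3.139, -0.001, 1.465]
force: [1.0, -0.3, 0.4]
grip_width: 0.0001
```

apply_moves(commands=[{"travel": [0, 0, 0], "twist": [0, 0, 0], "claw": 0.0}, {"travel": [0, 0, 0], "twist": [0, 0, 0], "claw": 0.0}, {"travel": [0, 0, 0], "twist": [0, 0, 0], "claw": 0.0}])

```text
clock: 27.3
position: [0.6437, 0.1409, 0.2327]
tool_rot: [-3.141, 0.001, 1.464]
force: [0.6, 0.4, 0.8]
grip_width: -0.0003
```

```bash
python3 - <<'E'
from workcell import bot
from h import *
import pickle
f=bot.grab_frame("wrist");o=bot.observe();f=bot.grab_frame("wrist");pickle.dump((f,o),open("w20.pkl","wb"))
print(o["clock"],rack(o["position"]),o["position"],o["tool_rot"])
cv2.imwrite("pics/w20.png",f["frame"])
g=f["frame"][70:270,268:368];g=cv2.convertScaleAbs(g,alpha=2.2,beta=-300)
g=cv2.resize(g,None,fx=6,fy=6,interpolation=cv2.INTER_CUBIC)
cv2.imwrite("pics/z20a.png",g[:600]);cv2.imwrite("pics/z20b.png",g[560:1160])
f=bot.grab_frame("scene");cv2.imwrite("pics/s20.png",cv2.resize(f["frame"][180:340,220:400],None,fx=4,fy=4))
E
```

```text
27.35 [-0.00017597  0.09897198] [0.64380989 0.14064193 0.23274179] [-3.14133157e+00  7.15252024e-04  1.46341188e+00]
```

View pics/z20a.png

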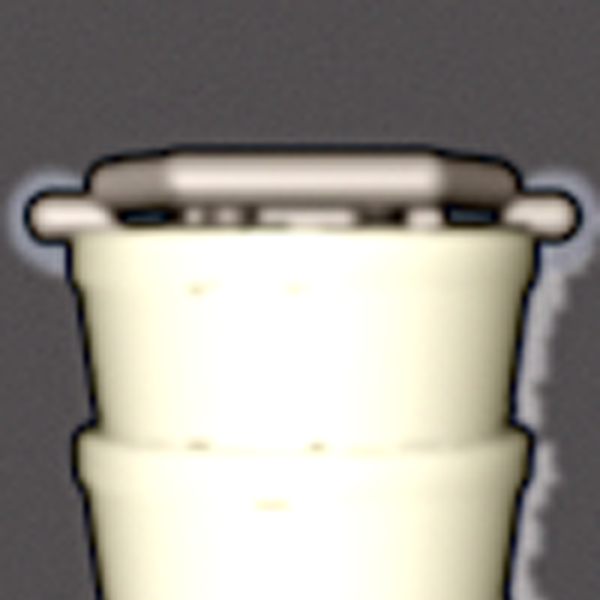

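View pics/z20b.png

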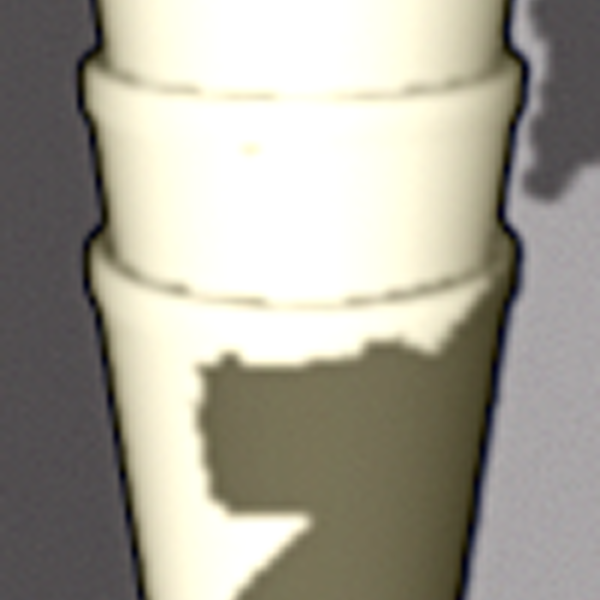

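View pics/s20.png

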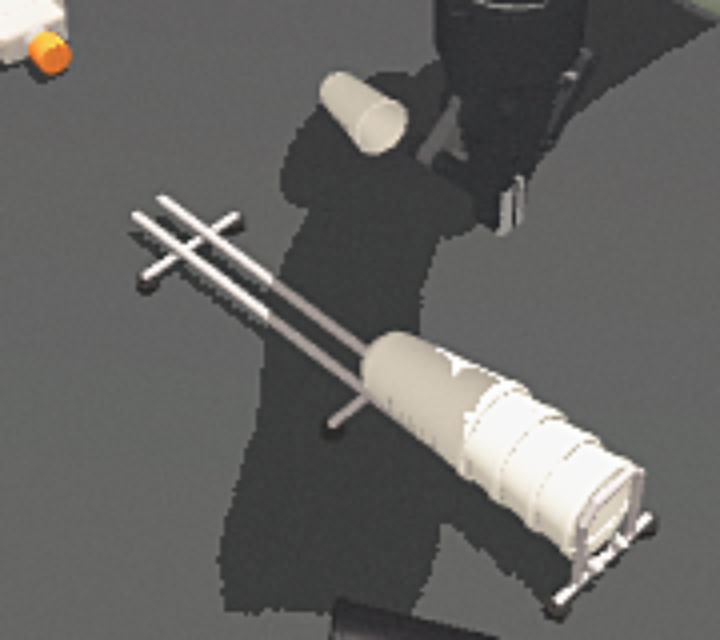

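```bash
python3 - <<'E'
from h import *
import pickle
def meas(p,v0,rows):
    f,o=pickle.load(open(p,"rb"));P=campose(f,o)
    g=f["frame"].min(2).astype(np.float32)
    g=cv2.resize(g[v0:v0+135,268:368],None,fx=8,fy=8,interpolation=cv2.INTER_CUBIC)
    L=[];Rr=[]
    for r in range(g.shape[0]):
        u=np.where(g[r]>130)[0]; L.append(u.min() if len(u) else np.nan);Rr.append(u.max() if len(u) else np.nan)
    w=np.array(Rr)-np.array(L); dw=np.convolve(w,np.r_[np.ones(6),-np.ones(6)]/6,'same')
    from scipy.signal import find_peaks
    pk,_=find_peaks(dw,height=5,distance=100)
    v=(pk+.5)/8-.5+v0
    y=np.array([rack(onplane(f,P,[[355,q]],.054)[0])[1] for q in v])
    print(p,v.round(1),dw[pk].round(0),y.round(4),np.diff(y).round(4))
meas("w18.pkl",104,0);meas("w20.pkl",108,0)
E
```

```text
w18.pkl [134.1 165.3 195.8] [26. 16. 14.] [0.1656 0.1376 0.1088] [-0.028  -0.0288]
w20.pkl [140.8 171.9 201.9] [24. 17. 11.] [0.1655 0.1377 0.1094] [-0.0278 -0.0283]
```

```bash
python3 - <<'E'
from workcell import bot
from h import *
f=bot.grab_frame("top");cv2.imwrite("pics/t21.png",f["frame"])
o=bot.observe();print(o["clock"],o["force"])
print(bot.job_done())
E
```

```text
27.5 [ 0.63174978  0.36584786 -0.60277651]
the job is handed in; nothing more can be done
None
```

View pics/t21.png

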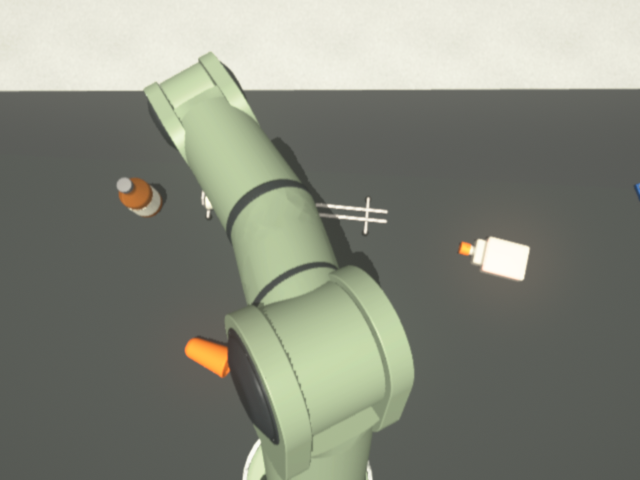

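All four beakers are nested on the rails and up against the end hoop, and I handed the job in at 27.5 s of the 61 s allowed. I laid beaker d on the rails behind c, mouth towards it, and let go about 18 mm clear. Then I pushed the row home with the closed fingertips.

- **First push:** it ended at 20 N. The wrist camera then showed d still about 1–2 mm short of home.
- **Second push:** d moved about 2 mm further, then met a hard stop. At 25 N it moved only about 0.2 mm more.
- **Last spacing check:** b to c measured 27.8 mm and c to d 28.3 mm, against the nominal 28 mm. The a–b spacing could not be measured at the end because the hoop hid a's rim. An earlier hand reading gave 27.0 mm.
- **Hoop:** a's mouth measured about 192–193 mm along the cradle, in line with the hoop's near face to within the roughly 2 mm calibration.
- **A disagreement:** rims picked by eye gave spacings up to 3 mm different from the automatic edge measurement. I relied on the edge measurement and the hard stop.
- **Bystanders:** the small beaker, bottle and flask look unmoved in the last pictures, judged by eye. The arm was touching nothing at the end.

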